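# Pack the tapered wing batteries head to tail

### The arm

A 6-joint arm with a two-finger parallel gripper is mounted at the origin on the work surface. World frame = base frame: x ahead of the robot, y to its left, z up, the work surface at z = 0. Lengths are in m, angles in rad, forces in N, time in s.
With the tool pointing down it reaches from about 0.25 to 0.775 m from the base axis. Payload 4 kg.
Tool frame: the origin (TCP) lies midway between the tips of the shut fingers; the grasp point (between the pads) lies robot.tcp_to_grasp behind it (robot.tcp_to_grasp is the distance from the TCP to the grasp point, in m); y points along the fingers, x is the direction in which the jaws open and shut, and the axes are right-handed (so a half turn about y gives the same grasp; the last joint's range is limited). The gripper opens to 94 mm and grips with 3 to 60 N. Pads are 16 mm wide; open, the fingers measure 119 mm over their backs; the gripper's body (75 mm by 177 mm) begins 78 mm behind the grasp point.
Start: joints at [1.225, 0.087, 1.371, -0, 1.684, -0.103], TCP at [0.132, 0.534, 0.184] pointing down, gripper open.
Joint ranges: [-3.1, 3.1], [-0.76, 2.03], [0.27, 2.55], [-1.08, 4.22], [0.17, 2.65], [-2.57, 2.57]. Speed limits (rad/s): [2.79, 2.79, 3.14, 3.14, 3.14, 3.14].

### API

Orientations are given as [roll, pitch, yaw] about the fixed x, y, z axes, in that order (R = Rz(yaw) Ry(pitch) Rx(roll)).
In Python, from bench import robot gives the robot as it stands.
- The arm moves only by the tool arm_command, never from a script. Its argument "series" is text: rows parted by semicolons, each of 7 numbers parted by spaces: the turn, a rotation vector about the tool's x, y, z in rad, then the shift along the tool's x, y, z in m, then the finger opening in m, from 0 to 0.094. A call has 1 to 12 rows; each row shifts and turns the pose as measured when the row begins, along the tool's axes as they then stand; what a row does not reach is not made up. A row lasts 1/10 s, in which the tool goes at most 50 mm and 8.59 degrees, less where a joint would pass 70% of its speed; a pose out of reach is approached as far as the arm can. A call with a gripper value outside its range is refused whole. The fingers move at their own pace and stop on an object; the grip force is fixed at half the most. Time passes only in rows, so rows that do not move let the fingers close. It gives the time, the measured TCP pose, the force and the opening at its end, in the units of the state.
- robot.get_obs(): the state, without advancing time (a new reading comes with each control period).
- robot.snapshot(name): name is "scene" or "top" or "wrist"; returns the picture (480x640x3 uint8, blue, green, red); there is no depth.
- robot.camera_params(name): a dict with "fx", "fy", "cx", "cy" (pixels), "extrinsics" (4x4, takes a point from camera to world coordinates). Camera axes: x right, y up, looking along -z (the intrinsics and any distortion apply to the point x, -y, -z); pixel columns grow to the right and rows downward; lengths in m; the calibration is good to about 2 mm. The wrist camera is an equidistant fisheye: a pixel r from the principal point sees the ray r / f radians off the axis. A picture is of the moment at which its call begins: read the wrist's pose just before it. camera_params takes no time and is no camera call; for the wrist camera it gives the pose at the moment of the call.
- robot.close_job(): hands the job in, once; it reports no verdict.
Trained networks look in the newest picture that a camera, given by its name, has taken for a name from the list of things; names that differ only in an ending like _2 or _b are one class to them, and where a whole thing is asked for, a point or a joint stands for the part that bears it (a point fixed in the world has none). Each returns a list of dicts, best first, with "score" (0 to 1); they miss things now and then, are a little off and sometimes report something else, mostly with a low value. They report only what shows in the picture. A call takes as long as a camera call. They do not tell look-alikes from the thing itself.
- robot.spot_in(camera, target): "centre" ([x, y, z] in m, in the coordinates of the camera as it stood for that picture, good to about 4 mm: the middle of the surface that is visible of it).
The state is a dict: "time": time; "joint_positions": joint angles; "qvel": joint speeds; "joint_torque": joint torques, N m; "tool_pos": TCP position; "ee_rot": TCP orientation; "wrist_force": force on the tool from outside, world axes, zero at the start; "wrist_torque": the same for the moment, N m; "width": finger opening in m.
Only numpy, scipy, OpenCV 4.12 (cv2) and the standard library are available. Lean on these libraries where they do the work, as an engineer would, in place of code of your own. Each camera call takes 0.05 s, during which the arm holds its last target.

### The job

Finish filling the foam-lined case tray with the model aircraft's wedge-shaped battery packs: two are packed already, one lies on the table and one is in the charging dock. Draw the docked one right out, set it down on the table clear of the dock and let go of it before you take it again to pack it. In the end all four must lie flat on the tray floor, ridges up, side by side and alternately head to tail; do not lift out the two already packed, and leave the radio, propeller and screwdriver where they are.

Things in the scene. Friction and masses are not known exactly. Their poses are not given: they have to be found in the camera images.
- case: Fixed black foam-lined case tray, 167 x 184 mm outside. Bay 135 mm (x) by 152 mm (y), floor at z=4, wall tops at z=24 mm. Origin: on the table under the bay's middle, z up. Packs lie along x, four are 144 mm wide together. The +y half holds packed_a (at the +y wall, thick end to -x, yaw 180 deg to the tray) and packed_b (beside it, thick end to +x, yaw 0); the -y half is empty.
- dock: Fixed grey charging dock standing on the table: a hood without floor, 104 mm deep (x), 78 mm wide, 59 mm high. Its mouth looks to -x, roughly at the robot: 54 mm wide, 53 mm high. Origin: on the table in the middle of the mouth; x points into the dock, back wall at x=+92 mm; z up.
- pack_loose: White wedge-shaped battery, ridge up, any yaw. 130 mm long (x), body 26 mm high, 46 mm wide at the thick end x=+65, 26 mm at the thin end x=-65. Straight side at y=-18; slanting side from y=+8 (thin) to +28 (thick). Bottom edges chamfered 3 mm. Grip ridge on top: 40 x 12 mm, z 26 to 50 mm, along x, centred at x=+20, y=0. Origin: underside, mid length; z up. 0.2 kg. Lies on the table.
- pack_docked: Identical to pack_loose (same shape, same axes). It stands on the table inside the dock, ridge up and hidden under the roof, thick end inward (its x along the dock's x), its thin end sticking out of the mouth by about 45 mm. It slides out freely to the dock's -x.
- packed_a: Identical to pack_loose (same shape, same axes). Already packed, against the bay's +y wall; it is loose in the tray.
- packed_b: Identical to pack_loose (same shape, same axes). Already packed, between packed_a and the empty half; it is loose in the tray.
- radio: Bystander: black radio handset, 75 x 120 x 35 mm with two short sticks to 51 mm, loose on the table beyond the work. Origin: middle of the underside.
- propeller: Bystander: grey two-blade propeller lying flat, 125 mm long along its x, hub 22 mm across and 10 mm high. Origin: middle of the hub's underside.
- screwdriver: Bystander: black-handled screwdriver, 200 mm long, handle 26 mm thick, lying on the table between robot and work, along its x, handle to -x. Origin: under its middle.
Mind the look-alikes: they are no part of the job. Leave any brown or green look-alike of the pack_docked alone.

How it is judged:
By the outcome, as a careful person would: the job done as asked, in the order asked, and still so for the second after the job is handed in, with the robot touching nothing.
It also fails if it takes over 67 s, if anything falls off the work surface, if the arm or the gripper's body presses on something with over 40 N, if the wrist force passes 120 N, or if a joint passes its speed limit or range.

## Working session

There is one attempt and no reset: what is moved stays moved. The work goes in short steps, Python scripts to look and compute and a tool call to move; the robot and the scene stay as the last step left them, time stands still between calls to the robot, and variables do not carry over. Pictures are saved under pics/ and viewed, and the job is handed in when it is done.

Besides the shell and the picture viewer there is one more tool, called after "Call:" as name(argument=value, ...) on one line, values as JSON. arm_command: Moves the arm, as the interface text tells. Its arguments: {"type":"object","properties":{"series":{"type":"string"}},"required":["series"]}

```bash
ls; mkdir -p pics
python3 - <<'E'
from bench import robot
import cv2
o=robot.get_obs(); print(o, robot.tcp_to_grasp)
for n in ("scene","top","wrist"):
    p=robot.camera_params(n); print(n,{k:(v if k!="extrinsics" else [list(map(lambda q:round(float(q),4),r)) for r in v]) for k,v in p.items()})
    im=robot.snapshot(n); cv2.imwrite(f"pics/{n}0.png",im)
E
```

```text
pics
{'time': 0.0, 'joint_positions': array([ 1.22487884e+00,  8.79467356e-02,  1.37224136e+00, -3.13146324e-05,
        1.68359725e+00, -1.03103008e-01]), 'qvel': array([-7.74169516e-04,  8.94903099e-04,  2.37078678e-04, -1.22469989e-03,
        1.31866269e-04,  8.73972726e-05]), 'joint_torque': array([-5.49166198e-04, -3.40174735e+01, -3.02430189e+01,  7.18046282e-02,
        3.27989913e-02, -1.62470956e-04]), 'tool_pos': array([0.13205396, 0.53329841, 0.18281529]), 'ee_rot': array([-1.57060161,  0.00218426,  1.32797857]), 'wrist_force': array([-0.43654018,  0.98915058,  0.65813355]), 'wrist_torque': array([-0.03113006, -0.00529205,  0.00828678]), 'width': 0.09403879456202588} 0.0188
scene {'fx': 516.0797846745963, 'fy': 516.0797846745963, 'cx': 317.50523215639504, 'cy': 227.90095016578792, 'extrinsics': [[0.218, -0.5837, 0.7822, 1.5015], [0.9758, 0.1164, -0.1851, -0.2798], [0.0169, 0.8036, 0.5949, 0.7629], [0.0, 0.0, 0.0, 1.0]]}
top {'fx': 610.760965157879, 'fy': 610.760965157879, 'cx': 315.5165659994634, 'cy': 239.4632450154346, 'extrinsics': [[0.0138, 0.9828, -0.1844, 0.3394], [-0.9998, 0.0157, 0.0089, -0.0318], [0.0117, 0.1842, 0.9828, 1.2397], [0.0, 0.0, 0.0, 1.0]]}
wrist {'fx': 371.64829954431775, 'fy': 371.64829954431775, 'cx': 320.4895404480758, 'cy': 240.52089355803076, 'extrinsics': [[0.2401, -0.9371, -0.2532, 0.0585], [0.9707, 0.2313, 0.0644, 0.5526], [-0.0018, -0.2612, 0.9653, 0.3835], [0.0, 0.0, 0.0, 1.0]]}
```

View pics/scene0.png

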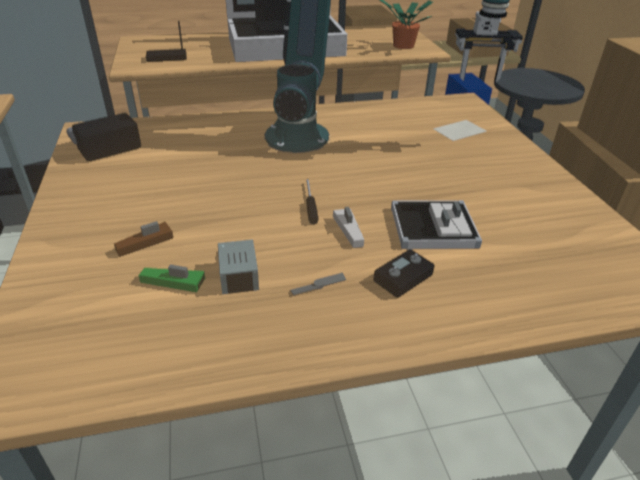

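View pics/top0.png

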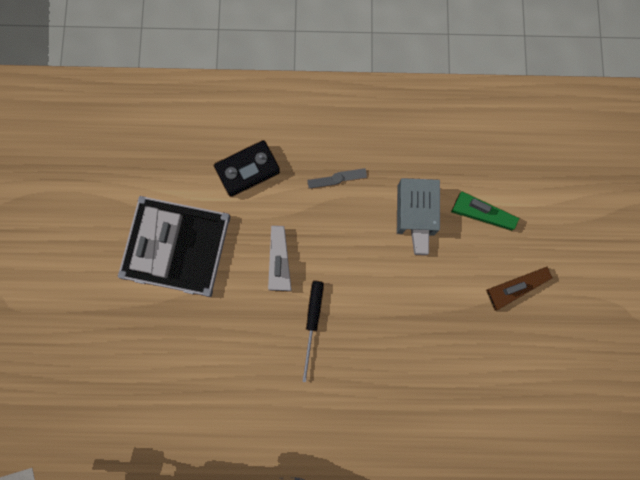

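View pics/wrist0.png

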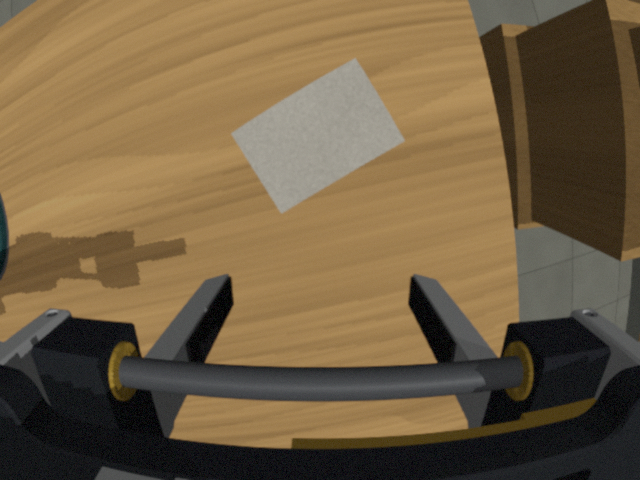

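The top picture shows white packs in the dock at (421,243), loose at (279,260), and packed at about (148,240) and (163,242). The look-alikes are green at (485,211) and brown at (520,288). I choose the white ones, and check them in close crops.

```bash
cat > h.py <<'E'
import numpy as np,cv2
from bench import robot
def ray(cam,uv,P=None):
    P=P or robot.camera_params(cam); E=np.array(P["extrinsics"]); u,v=uv
    x=(u-P["cx"])/P["fx"]; y=(v-P["cy"])/P["fy"]
    if cam=="wrist":
        r=np.hypot(x,y); s=np.sin(r)/r if r>1e-9 else 1
        d=np.array([x*s,-y*s,-np.cos(r)])
    else: d=np.array([x,-y,-1.])
    return E[:3,3],E[:3,:3]@d
def onz(cam,uv,z,P=None):
    o,d=ray(cam,uv,P); return (o+d*(z-o[2])/d[2])[:2]
def proj(cam,X,P=None):
    P=P or robot.camera_params(cam); E=np.array(P["extrinsics"])
    c=(np.atleast_2d(X)-E[:3,3])@E[:3,:3]; x,y,z=c[:,0],-c[:,1],-c[:,2]
    if cam=="wrist":
        r=np.hypot(x,y); th=np.arctan2(r,z); k=th/np.maximum(r,1e-9)
        return np.c_[P["cx"]+P["fx"]*x*k,P["cy"]+P["fy"]*y*k]
    return np.c_[P["cx"]+P["fx"]*x/z,P["cy"]+P["fy"]*y/z]
def T(x,y,yaw,pts):
    pts=np.atleast_2d(pts).astype(float); c,s=np.cos(yaw),np.sin(yaw)
    return np.c_[x+c*pts[:,0]-s*pts[:,1],y+s*pts[:,0]+c*pts[:,1],pts[:,2]]
# pack model points (m)
TOP=np.array([[65,-18,26],[65,28,26],[-65,8,26],[-65,-18,26]])/1e3
RID=np.array([[40,-6,50],[40,6,50],[0,6,50],[0,-6,50]])/1e3
def draw(im,cam,x,y,yaw,P=None,z0=0,s=1,off=(0,0),sets=(TOP,RID)):
    for S,c in zip(sets,((0,0,255),(255,0,0),(0,200,0))):
        Q=S.copy();Q[:,2]+=z0
        p=(proj(cam,T(x,y,yaw,Q),P)-off)*s
        cv2.polylines(im,[np.round(p).astype(int)],True,c,1)
E
python3 - <<'E'
from h import *
im=cv2.imread("pics/top0.png")
a=im[180:310,100:310]; cv2.imwrite("pics/c1.png",cv2.resize(a,None,fx=3.8,fy=3.8,interpolation=cv2.INTER_CUBIC))
a=im[160:320,380:560]; cv2.imwrite("pics/c2.png",cv2.resize(a,None,fx=3.7,fy=3.7,interpolation=cv2.INTER_CUBIC))
for t in ("case","dock","pack_loose","pack_docked","radio","propeller","screwdriver"):
    r=robot.spot_in("top",t); E=np.array(robot.camera_params("top")["extrinsics"])
    for d in r: print(t,round(d["score"],2),np.round(E[:3,:3]@d["centre"]+E[:3,3],3))
print(robot.get_obs()["time"])
E
```

```text
case 0.66 [0.544 0.215 0.026]
case 0.43 [ 0.566 -0.255  0.022]
dock 0.72 [ 0.631 -0.244  0.06 ]
pack_loose 0.65 [0.515 0.031 0.027]
pack_docked 0.78 [ 0.629 -0.381  0.023]
pack_docked 0.6 [ 0.57  -0.254  0.024]
radio 0.96 [0.711 0.099 0.036]
propeller 0.92 [ 0.703 -0.091  0.006]
propeller 0.25 [0.512 0.029 0.028]
screwdriver 0.82 [ 0.425 -0.04   0.022]
screwdriver 0.21 [ 0.704 -0.09   0.003]
0.5
```

View pics/c1.png

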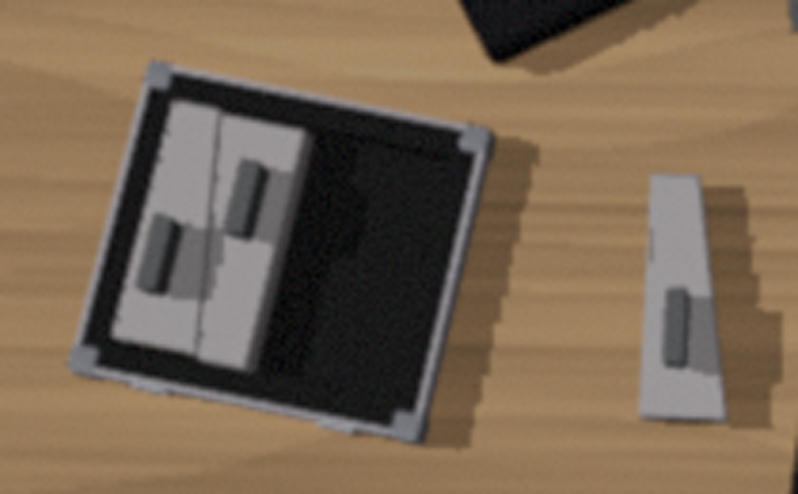

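View pics/c2.png

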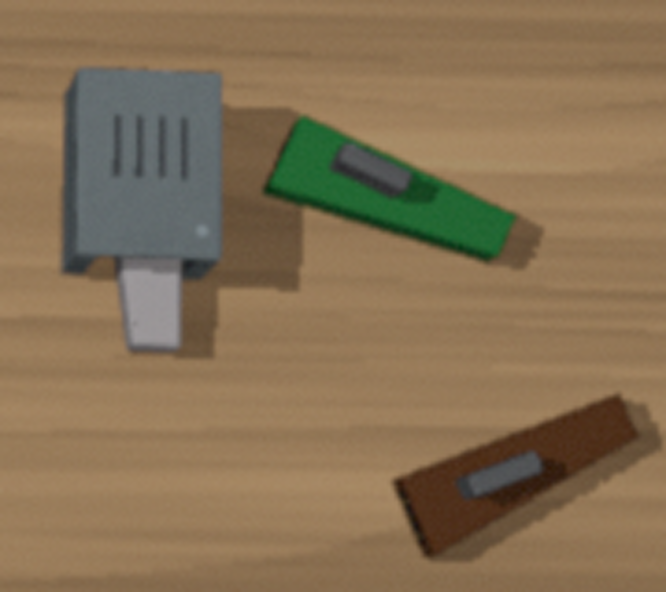

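```bash
cat >> h.py <<'E'
from scipy.optimize import least_squares
def fit(cam,pts,px,g,P=None):
    P=P or robot.camera_params(cam)
    f=lambda q:(proj(cam,T(q[0],q[1],q[2],pts),P)-px).ravel()
    r=least_squares(f,g,x_scale=[.01,.01,.1]); return r.x,np.round(r.fun.reshape(-1,2),1)
CASE=np.array([[83.5,92,24],[83.5,-92,24],[-83.5,-92,24],[-83.5,92,24]])/1e3
E
python3 - <<'E'
from h import *
c1=lambda a:np.array(a)/3.8+[100,180]
c2=lambda a:np.array(a)/3.7+[380,160]
case,e=fit("top",CASE,c1([(150,62),(493,128),(422,443),(72,372)]),[.54,.2,-.2]);print("case",case,np.rad2deg(case[2]),e)
L,e=fit("top",np.r_[TOP,RID[:, :]][[0,1,2,3]],c1([(640,416),(725,418),(700,177),(652,175)]),[.51,.03,3.1]);print("loose",L,np.rad2deg(L[2]),e)
L2,e=fit("top",RID,c1([(665,366),(688,366),(688,290),(667,290)]),[.51,.03,3.1]);print("loose rid",L2,e)
D=np.array([[-12,39,59],[-12,-39,59],[92,-39,59],[92,39,59]])/1e3
d,e=fit("top",D[[2,3,0,1]],c2([(219,73),(80,69),(80,257),(217,262)]),[.6,-.25,0]);print("dock",d,np.rad2deg(d[2]),e)
for p in [(128,348),(180,346),(182,262),(120,262)]: print(onz("top",c2(p),.026))
E
```

```text
case [ 0.5502493   0.24059606 -0.17867265] -10.237188594856898 [[ 1.   1.3]
 [-1.3  1. ]
 [-0.8 -1.5]
 [ 1.1 -0.6]]
loose [0.52862672 0.03058126 3.11736052] 178.61160097406577 [[-0.3  0.1]
 [ 0.4  0.5]
 [ 0.  -0.4]
 [-0.1 -0.3]]
loose rid [0.52782194 0.03031549 3.1539457 ] [[-0.   0.1]
 [ 0.   0.1]
 [ 0.3 -0.1]
 [-0.3 -0.1]]
dock [ 0.59521052 -0.24941066 -0.02027592] -1.1617244462073633 [[ 0.5  0.3]
 [-0.7 -0.1]
 [-1.1 -0.1]
 [ 1.3 -0.1]]
[ 0.54036121 -0.24301426]
[ 0.5419129  -0.27144183]
[ 0.5886812  -0.27349488]
[ 0.58812938 -0.23938537]
```

Call:
arm_command(series="0 -0.12 0 0 0 0 0.094; 0 -0.12 0 0 0 0 0.094; 0 0 0 -0.036 0 -0.027 0.05; 0 0 0 -0.036 0 -0.027 0.05; 0 0 0 -0.036 0 -0.027 0.05; 0 0 0 -0.036 0 -0.027 0.05; 0 0 0 -0.036 0 -0.027 0.05; 0 0 0 -0.036 0 -0.027 0.05; 0 0 0 -0.036 0 -0.027 0.05; 0 0 0 -0.036 0 -0.027 0.05; 0 0 0 -0.036 0 -0.027 0.05; 0 0 0 -0.036 0 -0.027 0.05")

```text
time: 1.7
tool_pos: [0.4127, 0.1685, 0.1844]
ee_rot: [-1.576, -0.004, 1.592]
wrist_force: [0.9, -0.2, -0.4]
width: 0.0503
```

Call:
arm_command(series="0 0.03 0 -0.035 0 -0.024 0.05; 0 0 0 -0.035 0 -0.024 0.05; 0 0 0 -0.035 0 -0.024 0.05; 0 0 0 -0.034 0 -0.024 0.05; 0 0 0 0 0 0 0.05")

```text
time: 2.2
tool_pos: [0.5138, 0.0181, 0.1849]
ee_rot: [-1.579, -0.004, 1.553]
wrist_force: [0.6, 1.5, -0.2]
width: 0.05
```

```bash
cat > look.py <<'E'
import sys,pickle
from h import *
n=sys.argv[1]
o=robot.get_obs();P=robot.camera_params("wrist");im=robot.snapshot("wrist")
cv2.imwrite(f"pics/{n}.png",im);pickle.dump((o,P),open(f"pics/{n}.pkl","wb"))
print(o["time"],np.round(o["tool_pos"],4),np.round(o["ee_rot"],4),round(o["width"],4))
E
python3 look.py w1
```

```text
2.2 [0.5138 0.0181 0.1849] [-1.5794 -0.0037  1.5528] 0.05
```

View pics/w1.png

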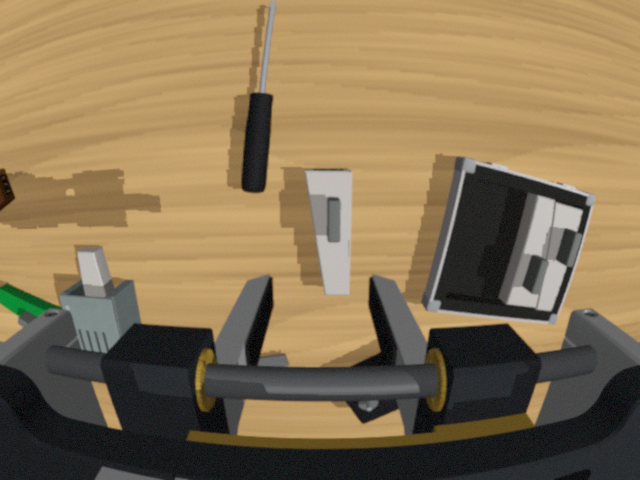

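The wrist view has everything: loose pack at (330,230), case at (510,240), dock and docked thin end at (95,270), screwdriver at (258,140). I'll zoom in and fit the poses.

Run:
```python
import cv2
im=cv2.imread("pics/w1.png")
cv2.imwrite("pics/w1a.png",cv2.resize(im[155:310,290:370],None,fx=3.8,fy=3.8,interpolation=cv2.INTER_CUBIC))
cv2.imwrite("pics/w1b.png",cv2.resize(im[145:335,415:605],None,fx=3.1,fy=3.1,interpolation=cv2.INTER_CUBIC))
cv2.imwrite("pics/w1c.png",cv2.resize(im[230:360,50:150],None,fx=4.5,fy=4.5,interpolation=cv2.INTER_CUBIC))
```

```text
(no output)
```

View pics/w1a.png

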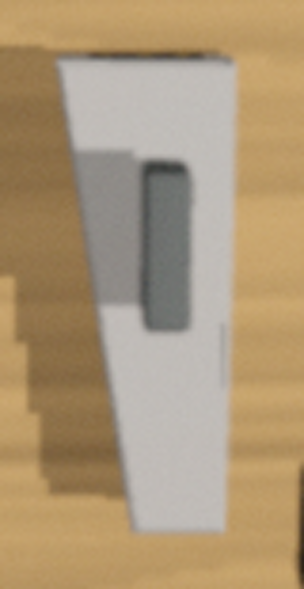

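View pics/w1b.png

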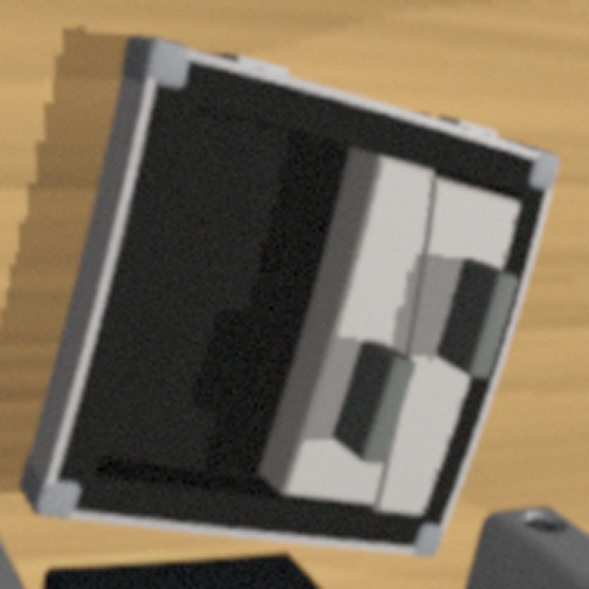

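View pics/w1c.png

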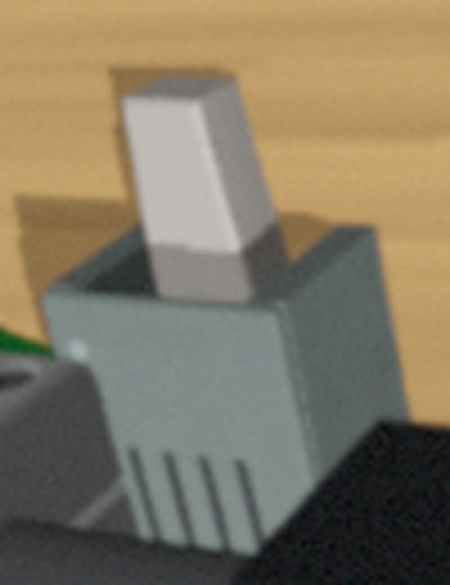

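Run:
```python
from h import *; import pickle
o,P=pickle.load(open("pics/w1.pkl","rb"))
A=lambda a:np.array(a)/3.8+[290,155]
B=lambda a:np.array(a)/3.1+[415,145]
C=lambda a:np.array(a)/4.5+[50,230]
def up(S,z): S=S.copy();S[:,2]+=z;return S
L,e=fit("wrist",np.r_[TOP,RID],A([(235,60),(58,60),(133,530),(226,530),(190,173),(145,173),(145,328),(189,328)]),[.52,.03,3.1],P);print("loose",L,e.tolist())
L,e=fit("wrist",TOP,A([(235,60),(58,60),(133,530),(226,530)]),[.52,.03,3.1],P);print("loose",L,e.tolist())
K,e=fit("wrist",CASE[[2,3,0,1]],B([(150,40),(557,153),(437,553),(42,512)]),[.55,.22,-.2],P);print("case",K,e.tolist())
b,e=fit("wrist",up(TOP,.004)[[3,2,1,0]],B([(382,155),(435,172),(380,510),(283,495)]),[.55,.22,-.2],P);print("b",b,e.tolist())
a,e=fit("wrist",up(TOP,.004)[[1,0,3,2]],B([(440,178),(520,200),(425,517),(381,510)]),[.55,.26,2.9],P);print("a",a,e.tolist())
def rel(q,k):
    c,s=np.cos(k[2]),np.sin(k[2]);d=q[:2]-k[:2];return np.round([1e3*(c*d[0]+s*d[1]),1e3*(-s*d[0]+c*d[1]),np.rad2deg(q[2]-k[2])],1)
print("b in case",rel(b,K),"a",rel(a,K))
im=cv2.imread("pics/w1.png");im=cv2.resize(im[145:335,280:605],None,fx=2.4,fy=2.4,interpolation=cv2.INTER_CUBIC)
for q,z in ((L,0),(b,.004),(a,.004)): draw(im,"wrist",*q,P=P,z0=z,s=2.4,off=(280,145))
draw(im,"wrist",*K,P=P,s=2.4,off=(280,145),sets=(CASE,np.array([[67.5,76,4],[67.5,-76,4],[-67.5,-76,4],[-67.5,76,4]])/1e3))
cv2.imwrite("pics/w1d.png",im)
for p in [(125,98),(205,103),(240,250),(150,245)]: print(onz("wrist",C(p),.026,P))
```

```text
loose [0.53160251 0.03163203 3.12466719] [[0.3, -0.4], [-0.8, -0.5], [-0.1, 0.7], [0.0, 0.5], [0.9, -0.7], [-0.4, -0.7], [-0.6, 0.7], [0.7, 0.7]]
loose [0.53157229 0.03180397 3.12359154] [[0.5, -0.4], [-0.6, -0.5], [-0.0, 0.6], [0.1, 0.5]]
case [ 0.5526193   0.24270459 -0.17438707] [[1.0, 1.5], [-1.2, 0.5], [-0.9, -2.1], [-0.0, -0.8]]
b [ 0.55648718  0.26311846 -0.18043723] [[-0.1, 0.8], [0.3, 0.0], [-0.8, -1.3], [0.4, 0.3]]
a [0.56494274 0.29955413 2.96412949] [[-1.0, -0.1], [1.1, 0.5], [0.6, -0.6], [-0.7, 0.2]]
b in case [ 0.3 20.8 -0.3] a [  2.3  58.1 179.8]
[ 0.54507538 -0.26833959]
[ 0.54659832 -0.24116823]
[ 0.58716967 -0.23904569]
[ 0.58664908 -0.27014726]
```

View pics/w1d.png

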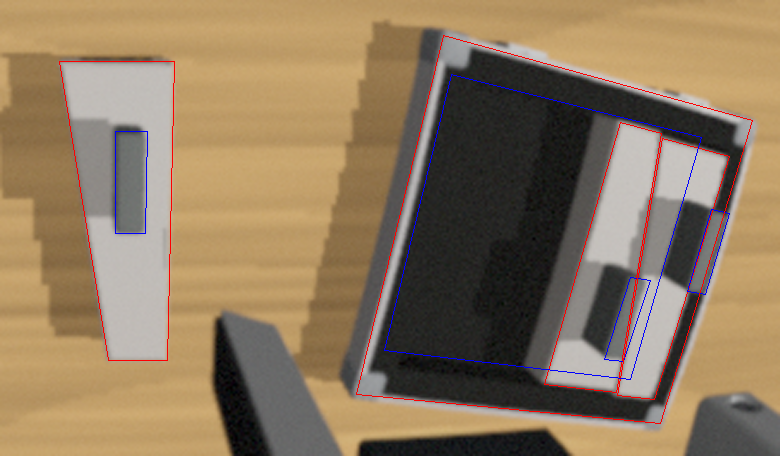

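Call:
arm_command(series="0.008 0 0 0.007 0.015 0.001 0.05; 0 0 0 0.007 0.03 0.001 0.05; 0 0 0 0 0.03 0 0.05; 0 0 0 0 0.02 0 0.05; 0 0 0 0 0.01 0 0.05; 0 0 0 0 0 0 0.05")

```text
time: 2.85
tool_pos: [0.5065, 0.0444, 0.0739]
ee_rot: [-1.568, -0.009, 1.564]
wrist_force: [-0.2, 1.3, 0.2]
width: 0.0498
```

```bash
python3 look.py w2
```

```text
2.85 [0.5065 0.0444 0.0739] [-1.5684 -0.0087  1.5637] 0.0498
```

View pics/w2.png

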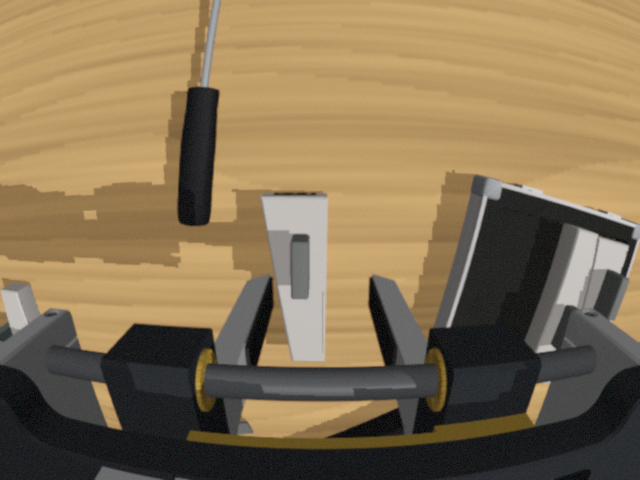

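```bash
python3 look.py w2b;python3 look.py w3
python3 - <<'E'
import cv2
im=cv2.imread("pics/w3.png")
cv2.imwrite("pics/w3a.png",cv2.resize(im[180:370,240:350],None,fx=3.1,fy=3.1,interpolation=cv2.INTER_CUBIC))
E
```

```text
2.9 [0.507  0.0444 0.0748] [-1.5696 -0.0089  1.5636] 0.0497
2.95 [0.5082 0.0438 0.0761] [-1.5723 -0.0085  1.5631] 0.0502
```

View pics/w3a.png

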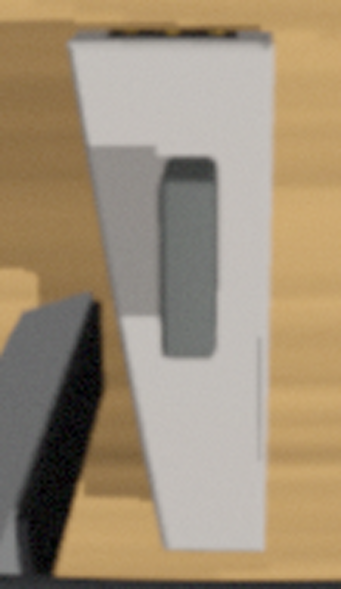

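Run:
```python
from h import *; import pickle
o,P=pickle.load(open("pics/w3.pkl","rb"))
A=lambda a:np.array(a)/3.1+[240,180]
L,e=fit("wrist",np.r_[TOP,RID],A([(273,42),(70,42),(167,549),(265,549),(216,182),(161,182),(161,356),(215,356)]),[.52,.03,3.1],P);print("loose",L,e.tolist())
print(T(*L,[.02,0,.05]), o["tool_pos"],o["ee_rot"])
```

```text
loose [0.53172718 0.03173964 3.12398871] [[0.7, -0.3], [-1.2, -0.5], [-0.7, 0.6], [0.4, 1.0], [0.6, -1.0], [-0.7, -1.1], [0.2, 1.0], [0.8, 1.2]]
[[0.51173028 0.0320917  0.05      ]] [0.50821657 0.04384875 0.07612358] [-1.57228993 -0.00848506  1.56311176]
```

Call:
arm_command(series="0 0.01 0.008 -0.012 0 -0.003 0.05; 0 0 0 0 0 0 0.05; 0 0 0 0 0 0 0.05")

```text
time: 3.3
tool_pos: [0.5149, 0.0302, 0.0808]
ee_rot: [-1.582, 0.001, 1.552]
wrist_force: [0.3, 0.6, 0.4]
width: 0.05
```

Call:
arm_command(series="0.01 0 0 0.001 0.02 0.002 0.04; 0 0 0 0 0.02 0.001 0.035; 0 0 0 0 0 0 0.035")

```text
time: 3.6
tool_pos: [0.5148, 0.0302, 0.0429]
ee_rot: [-1.578, 0.001, 1.55]
wrist_force: [0.4, -0.2, -0.4]
width: 0.0353
```

Call:
arm_command(series="0.007 0 0 0.002 0.008 0.003 0.035; 0 0 0 0 0.005 0 0.035; 0 0 0 0 0 0 0.035")

```text
time: 3.9
tool_pos: [0.5133, 0.0321, 0.0313]
ee_rot: [-1.574, 0.001, 1.549]
wrist_force: [0.6, 0.2, 0.7]
width: 0.0349
```

Call:
arm_command(series="0 0 0 0 0.002 0.001 0; 0 0 0 0 0 0 0; 0 0 0 0 0 0 0; 0 0 0 0 0 0 0; 0 0 0 0 0 0 0")

```text
time: 4.4
tool_pos: [0.5136, 0.0321, 0.0311]
ee_rot: [-1.577, 0.001, 1.549]
wrist_force: [-0.3, -0.3, 1.2]
width: 0.001
```

```bash
python3 look.py w4
```

```text
4.4 [0.5136 0.0321 0.0311] [-1.5772e+00  1.0000e-03  1.5490e+00] 0.001
```

View pics/w4.png

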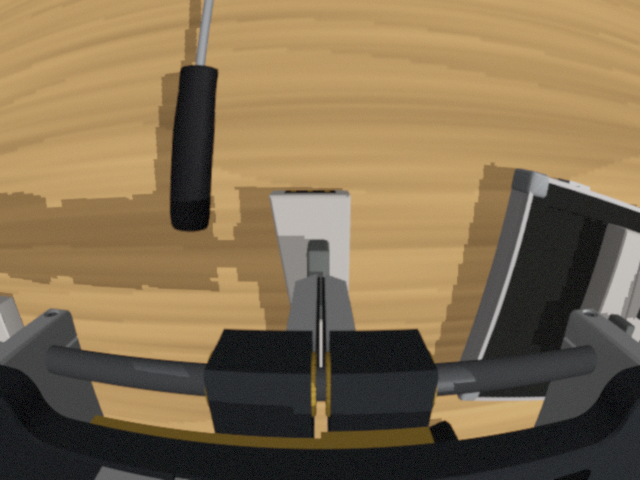

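Run:
```python
from h import *; import pickle
from scipy.spatial.transform import Rotation as Ro
o,P=pickle.load(open("pics/w4.pkl","rb"))
im=cv2.imread("pics/w4.png")
R=Ro.from_euler("xyz",o["ee_rot"]).as_matrix()
print(R.round(2), P["extrinsics"][:3,3] if hasattr(P["extrinsics"],"shape") else P["extrinsics"])
for d in (0,.0188,.04): print(d,proj("wrist",o["tool_pos"]-R[:,1]*d,P))
L=(.5317,.0317,3.124);print(proj("wrist",T(*L,RID),P))
draw(im,"wrist",*L,P=P)
cv2.circle(im,tuple(np.round(proj("wrist",o["tool_pos"],P)[0]).astype(int)),3,(0,255,255),-1)
cv2.imwrite("pics/w4a.png",cv2.resize(im[170:380,220:420],None,fx=2.8,fy=2.8))
```

```text
[[ 0.02  0.01 -1.  ]
 [ 1.   -0.    0.02]
 [-0.   -1.   -0.01]] [0.43641424 0.0346235  0.23113496]
0 [[319.23783628 276.72764575]]
0.0188 [[319.13259241 289.29294823]]
0.04 [[318.99043302 306.40490888]]
[[330.53372952 249.95488562]
 [306.99269799 250.0346769 ]
 [308.19003174 319.87218109]
 [330.13764605 319.81686559]]
```

View pics/w4a.png

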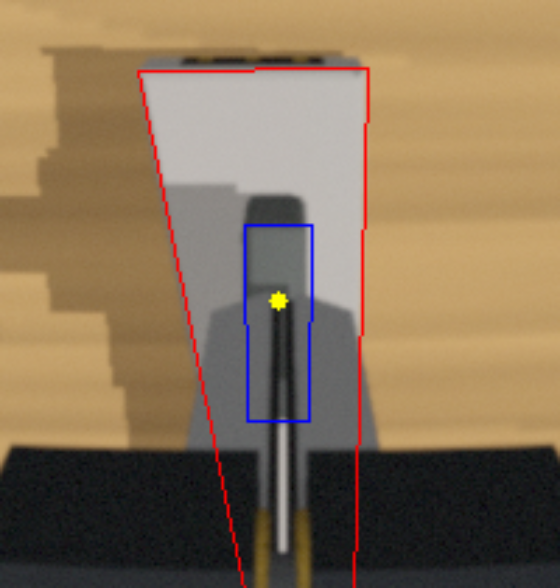

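Run:
```python
from h import *
o=robot.get_obs()
im=robot.snapshot("scene");
cv2.imwrite("pics/s1.png",cv2.resize(im[150:300,270:450],None,fx=4,fy=4,interpolation=cv2.INTER_CUBIC))
draw(im,"scene",.5317,.0317,3.124)
cv2.circle(im,tuple(np.round(proj("scene",o["tool_pos"])[0]).astype(int)),1,(0,255,255),-1)
cv2.imwrite("pics/s1b.png",cv2.resize(im[150:300,270:450],None,fx=4,fy=4,interpolation=cv2.INTER_CUBIC))
print(o["tool_pos"],o["time"])
```

```text
[0.51361251 0.03209305 0.03112784] 4.45
```

View pics/s1.png

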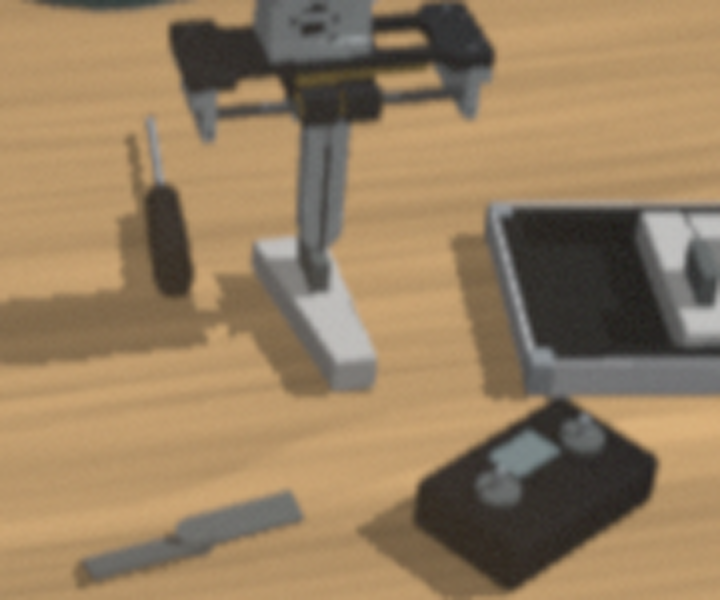

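View pics/s1b.png

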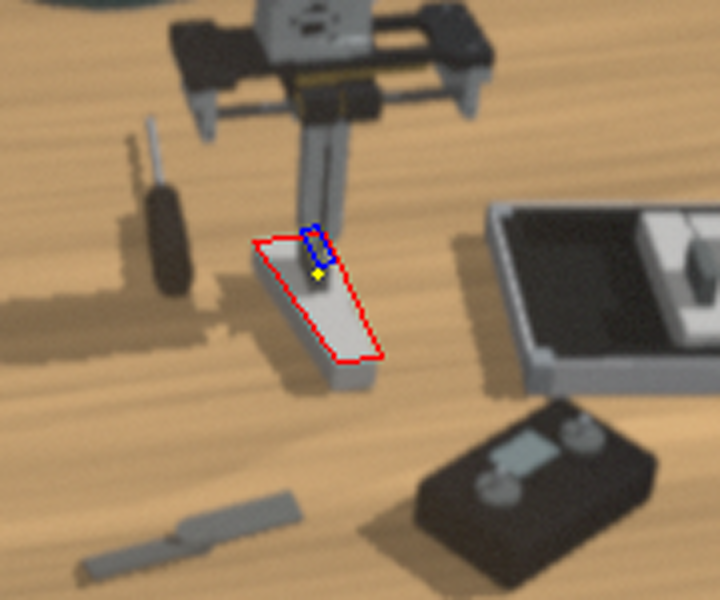

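Run:
```python
from h import *
for p in [(320,243),(318,250)]:
    o,d=ray("scene",np.array(p)/4+[270,150]); t=(.5136-o[0])/d[0]; print(o+t*d)
# scene-fit of pack
S=lambda a:np.array(a)/4+[270,150]
print(fit("scene",TOP,S([(330,240),(254,245),(332,362),(376,355)]),[.53,.03,3.1]))
o,d=ray("wrist",(320,277)); print(o,d)
```

```text
[0.5136     0.0341667  0.05177305]
[0.5136     0.03318849 0.0467286 ]
(array([0.53440813, 0.03096624, 3.090293  ]), array([[-0.7, -1.2],
       [ 0.5, -0.9],
       [ 0.2,  0.5],
       [ 0.1,  1.3]]))
[0.43639746 0.03462198 0.23107804] [ 0.36053595 -0.00983625 -0.93269345]
```

The fingers shut on nothing. The scene view puts the real tips at z≈0.05, just above the ridge, so they sit about 19 mm higher than the reported TCP. I'll reopen and go lower in small steps, watching the force.

Call:
arm_command(series="0.006 0 0 0 0 0 0.035; 0 0 0 0 0 0 0.035; 0 0 0 0 0 0 0.035; 0 0 0 0 0.006 0.002 0.035; 0 0 0 0 0.006 0 0.035; 0 0 0 0 0 0 0.035")

```text
time: 5.1
tool_pos: [0.5112, 0.0321, 0.0179]
ee_rot: [-1.57, 0.001, 1.549]
wrist_force: [-0.1, 1.2, 0.2]
width: 0.035
```

Call:
arm_command(series="0 0 0 0 0.004 0 0.035; 0 0 0 0 0 0 0; 0 0 0 0 0 0 0; 0 0 0 0 0 0 0; 0 0 0 0 0 0 0; 0 0 0 0 0 0 0")

```text
time: 5.7
tool_pos: [0.5107, 0.032, 0.0128]
ee_rot: [-1.569, 0.001, 1.549]
wrist_force: [-1.2, -0.2, -0.5]
width: 0.0114
```

Run:
```python
from h import *
im=robot.snapshot("scene");print(robot.get_obs()["tool_pos"])
cv2.imwrite("pics/s2.png",cv2.resize(im[150:300,270:450],None,fx=4,fy=4,interpolation=cv2.INTER_CUBIC))
```

```text
[0.51071725 0.03203244 0.0127893 ]
```

View pics/s2.png

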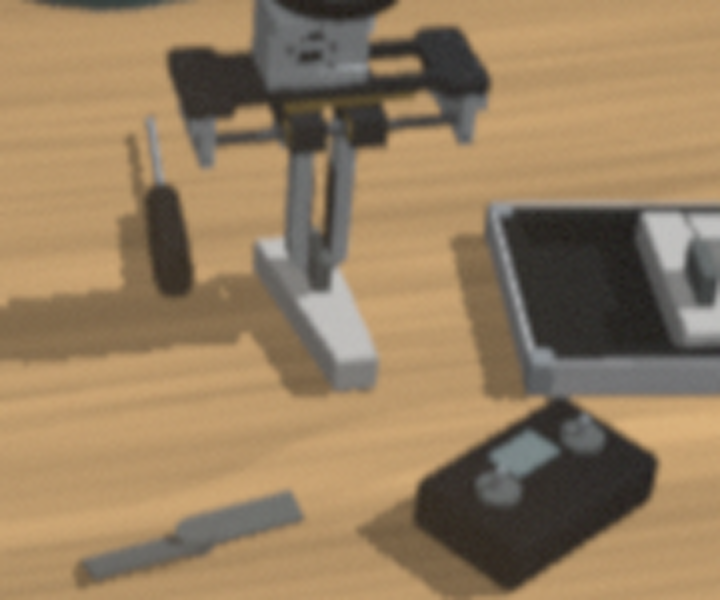

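Call:
arm_command(series="0 0 0 0 -0.02 0 0; 0 0 0 0 -0.03 0 0; 0 0 0 0 -0.03 0 0; 0 0.08 0 0 -0.005 0 0; 0 0.08 0 0 0 0 0; 0 0 0 0.025 0 0.003 0; 0 0 0 0.035 0 0.003 0; 0 0 0 0.035 0 0.003 0; 0 0 0 0.035 0 0.003 0; 0 0 0 0.03 0 0.003 0; 0 0 0 0.02 0 0 0; 0 0 0 0 0 0 0")

```text
time: 6.95
tool_pos: [0.5257, 0.2179, 0.0941]
ee_rot: [-1.556, 0.003, 1.379]
wrist_force: [0.2, -0.3, -2.4]
width: 0.0117
```

```bash
python3 look.py w5
```

```text
6.95 [0.5257 0.2179 0.0941] [-1.5555  0.0034  1.3788] 0.0117
```

View pics/w5.png

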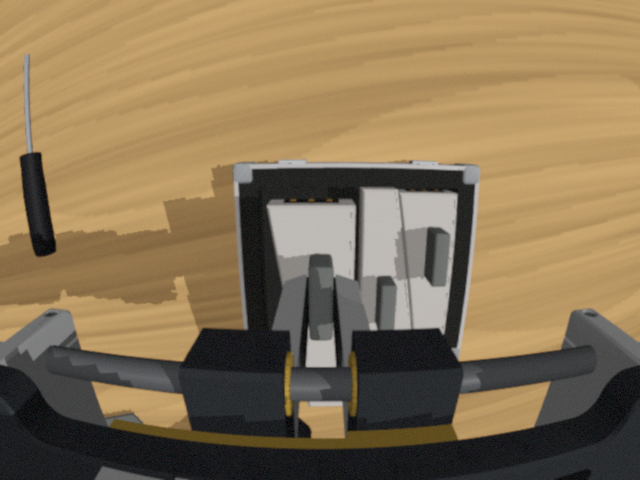

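The pack is held over the tray's empty half. I'll zoom in to measure the held pack, packed_b and the case.

Run:
```python
import cv2
im=cv2.imread("pics/w5.png")
cv2.imwrite("pics/w5a.png",cv2.resize(im[155:345,225:485],None,fx=3,fy=3,interpolation=cv2.INTER_CUBIC))
```

View pics/w5a.png

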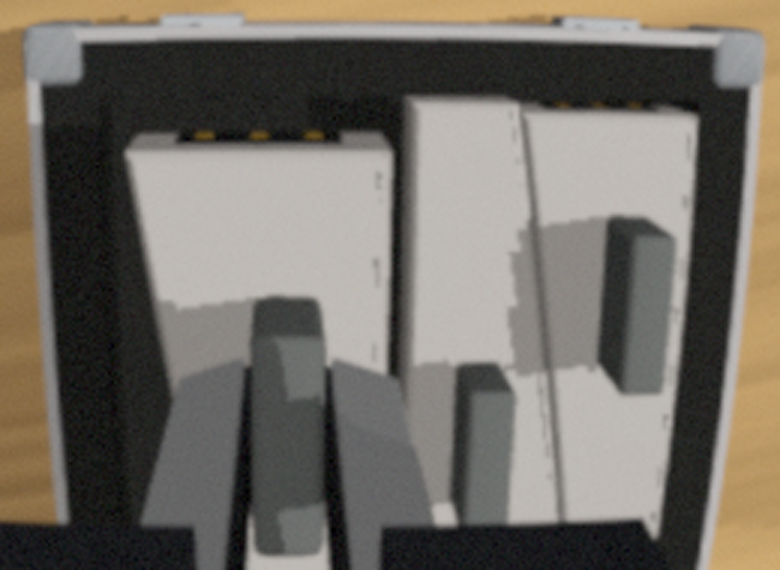

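Run:
```python
from h import *; import pickle
o,P=pickle.load(open("pics/w5.pkl","rb"))
A=lambda a:np.array(a)/3+[225,155]
k=-.178
def fr(p): # tray-aligned axes
    c,s=np.cos(k),np.sin(k); return np.round([1e3*(c*p[0]+s*p[1]),1e3*(-s*p[0]+c*p[1])],1)
for n,p,z in [("case TL",(25,28),.024),("case TR",(765,30),.024),("case innerL",(42,300),.024),("b straight thin",(415,99),.03),("b straight mid",(411,300),.03),("b slant thin",(521,106),.03),("a slant thick",(526,112),.03),("a straight thick",(697,115),.03),
 ("held slant thick",(127,150),.107),("held straight thick",(393,152),.107),("held straight low",(390,360),.107),("ridge TL",(252,337),.131),("ridge TR",(324,337),.131)]:
    print(n,fr(onz("wrist",A(p),z,P)))
print("tool",fr(o["tool_pos"]))
print("case est",fr([.5526,.2427]),"b",fr([.5565,.2631]))
```

```text
case TL [416.  244.4]
case TR [416.4 432.1]
case innerL [485.8 244.7]
b straight thin [434.9 339.5]
b straight mid [485. 339.]
b slant thin [436.5 365.5]
a slant thick [438.  366.8]
a straight thick [438.2 411.4]
held slant thick [434.6 281.4]
held straight thick [435.6 327.2]
held straight low [473.3 327. ]
ridge TL [460.6 303.3]
ridge TR [460.8 314.5]
tool [478.8 307.6]
case est [500.9 336.7] b [501.1 357.5]
```

Call:
arm_command(series="-0.014 0 0 0.010 0 0 0; 0 0 0 0 0.02 0 0; 0 0 0 0 0.02 0 0; 0 0 0 0 0 0 0")

```text
time: 7.4
tool_pos: [0.5274, 0.2244, 0.053]
ee_rot: [-1.572, 0.005, 1.374]
wrist_force: [-1.1, -1.0, -2.4]
width: 0.0117
```

```bash
python3 look.py w6;python3 - <<'E'
import cv2
im=cv2.imread("pics/w6.png")
cv2.imwrite("pics/w6a.png",cv2.resize(im[155:345,225:485],None,fx=3,fy=3,interpolation=cv2.INTER_CUBIC))
E
```

```text
7.4 [0.5274 0.2244 0.053 ] [-1.5716  0.0053  1.3741] 0.0117
```

View pics/w6a.png

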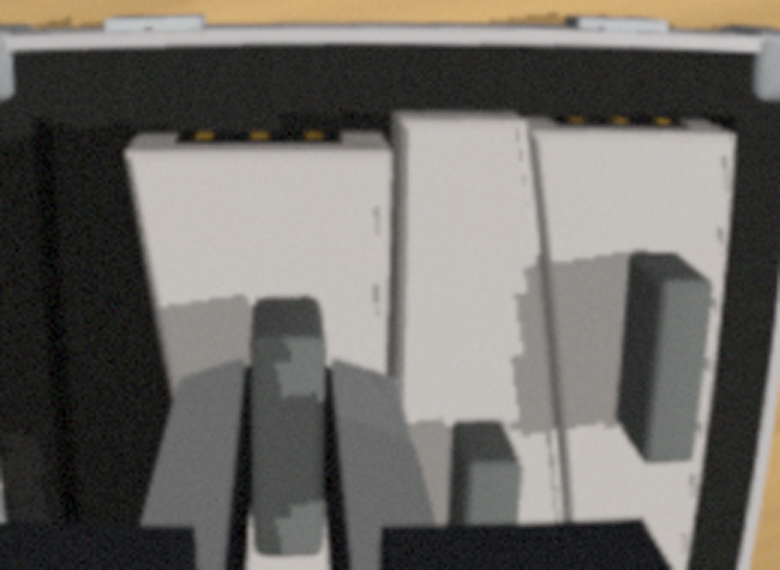

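```bash
cat > m.py <<'E'
from h import *; import pickle
k=-.178
def fr(p):
    c,s=np.cos(k),np.sin(k); return np.round([1e3*(c*p[0]+s*p[1]),1e3*(-s*p[0]+c*p[1])],1)
E
python3 - <<'E'
from m import *
o,P=pickle.load(open("pics/w6.pkl","rb"))
A=lambda a:np.array(a)/3+[225,155]
for n,p,z in [("b straight thin",(406,113),.03),("b straight mid",(404,400),.03),("b slant thin",(527,122),.03),("a straight thick",(734,132),.03),
 ("held slant thick",(127,150),.066),("held straight thick",(392,152),.066),("held straight low",(388,360),.066),("case top edge",(400,28),.024),("case inner",(400,48),.024)]:
    print(n,fr(onz("wrist",A(p),z,P)))
print("tool",fr(o["tool_pos"]))
E
```

```text
b straight thin [434.2 339.9]
b straight mid [496.6 340.1]
b slant thin [436.1 365. ]
a straight thick [438.  411.1]
held slant thick [434.7 288.5]
held straight thick [435.9 333.9]
held straight low [473.7 333.4]
case top edge [417.3 339.3]
case inner [421.4 339.3]
tool [479.4 314.3]
```

Call:
arm_command(series="0 -0.013 0 0.005 0 -0.001 0; 0 0 0 0 0 0 0; 0 0 0 0 0.006 0 0; 0 0 0 0 0 0 0")

```text
time: 7.85
tool_pos: [0.533, 0.2296, 0.0524]
ee_rot: [-1.58, 0.001, 1.386]
wrist_force: [-0.0, -0.5, -3.0]
width: 0.012
```

```bash
python3 look.py w7;python3 - <<'E'
import cv2
im=cv2.imread("pics/w7.png")
cv2.imwrite("pics/w7a.png",cv2.resize(im[155:345,225:485],None,fx=3,fy=3,interpolation=cv2.INTER_CUBIC))
from m import *
o,P=pickle.load(open("pics/w7.pkl","rb"));print(fr(o["tool_pos"]))
E
```

```text
7.85 [0.533  0.2296 0.0524] [-1.5797e+00  1.1000e-03  1.3864e+00] 0.012
[483.9 320.4]
```

View pics/w7a.png

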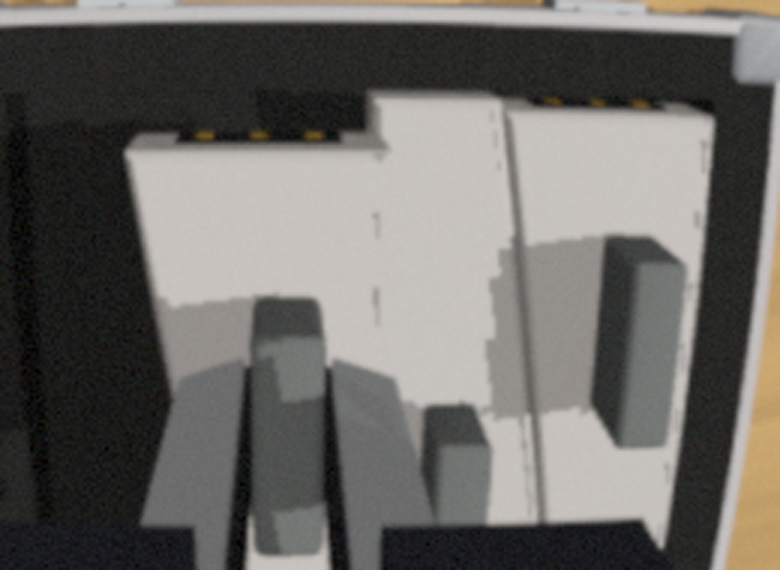

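Call:
arm_command(series="0.006 0 0 -0.001 0.006 0.003 0; 0 0 0 0 0.006 0.001 0; 0 0 0 0 0.002 0 0")

```text
time: 8.2
tool_pos: [0.5297, 0.2296, 0.0389]
ee_rot: [-1.576, -0.0, 1.386]
wrist_force: [-0.5, 0.1, -0.6]
width: 0.0118
```

```bash
python3 -c "
from m import *
o=robot.get_obs();print(fr(o['tool_pos']))"
```

```text
[480.7 319.8]
```

Call:
arm_command(series="0.004 0 0 -0.001 0.004 0 0; 0 0 0 0 0.005 0 0; 0 0 0 0 0.005 0 0")

```text
time: 8.5
tool_pos: [0.5294, 0.2285, 0.0237]
ee_rot: [-1.571, -0.0, 1.386]
wrist_force: [-0.9, 0.0, -2.8]
width: 0.0116
```

```bash
python3 -c "
from m import *
o=robot.get_obs();print(fr(o['tool_pos']))"
```

```text
[480.6 318.6]
```

Going in freely, at z 0.0237 with the floor expected at 0.0168.

Call:
arm_command(series="0 0 0 0 0.004 0 0; 0 0 0 0 0.003 0 0; 0 0 0 0 0 0 0")

```text
time: 8.8
tool_pos: [0.5293, 0.2281, 0.0169]
ee_rot: [-1.571, 0.001, 1.386]
wrist_force: [0.4, 0.5, -3.0]
width: 0.0116
```

```bash
python3 look.py w8;python3 - <<'E'
import cv2
im=cv2.imread("pics/w8.png")
cv2.imwrite("pics/w8a.png",cv2.resize(im[155:345,225:485],None,fx=3,fy=3,interpolation=cv2.INTER_CUBIC))
E
```

```text
8.8 [0.5293 0.2281 0.0169] [-1.5710e+00  7.0000e-04  1.3862e+00] 0.0116
```

View pics/w8a.png

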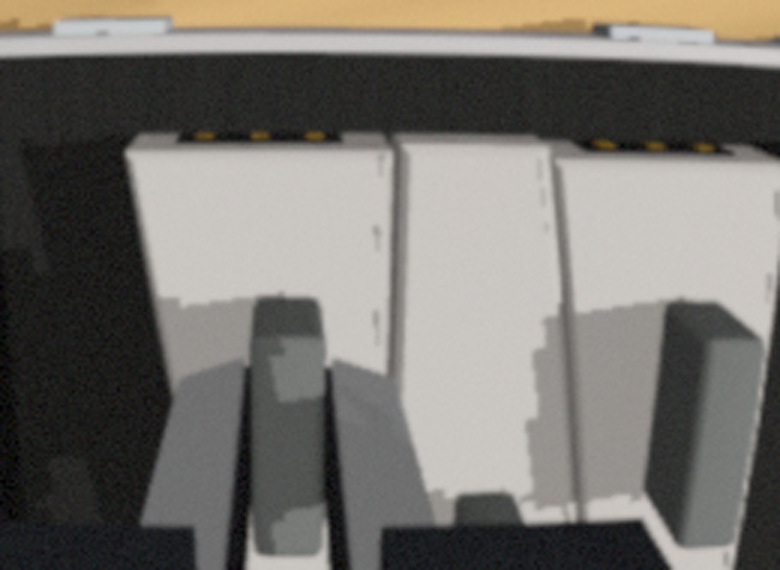

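Call:
arm_command(series="0 0 0 0.002 0.001 0 0; 0 0 0 0 0.001 0 0; 0 0 0 0 0.001 0 0")

```text
time: 9.15
tool_pos: [0.5302, 0.2295, 0.0167]
ee_rot: [-1.573, 0.002, 1.386]
wrist_force: [-2.8, -2.9, 6.1]
width: 0.0117
```

Contact with the floor (+6 N). Release and lift.

Call:
arm_command(series="0 0 0 0 0 0 0.035; 0 0 0 0 0 0 0.035; 0 0 0 0 0 0 0.035; 0 0 0 0 -0.02 0 0.035; 0 0 0 0 -0.04 0 0.035; 0 0 0 0 -0.04 0 0.035; 0 0 0 0 -0.03 0.02 0.06; 0 0 0 0 0 0 0.06")

```text
time: 9.95
tool_pos: [0.5101, 0.2348, 0.1476]
ee_rot: [-1.57, -0.0, 1.386]
wrist_force: [0.2, 0.2, 0.3]
width: 0.0474
```

```bash
python3 look.py w9
```

```text
9.95 [0.5101 0.2348 0.1476] [-1.5704e+00 -4.0000e-04  1.3861e+00] 0.0474
```

View pics/w9.png

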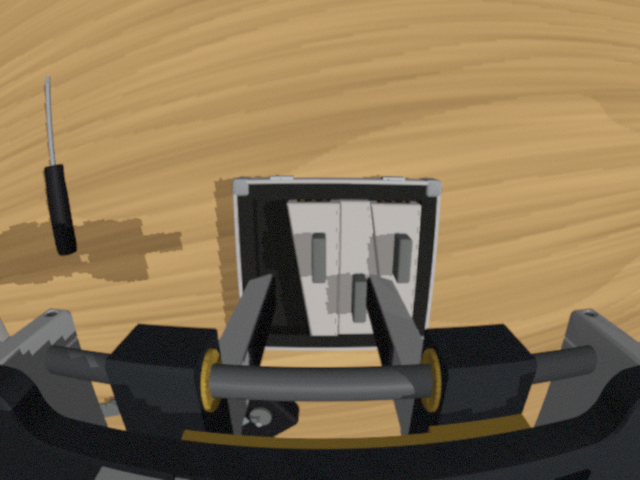

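Call:
arm_command(series="0 -0.082 0 0 0 0 0.06; 0 -0.082 0 0 0 0 0.06; 0 0 0 -0.045 0 0.002 0.06; 0 0 0 -0.049 -0.003 0.002 0.06; 0 0 0 -0.049 -0.003 0.002 0.06; 0 0 0 -0.049 -0.003 0.002 0.06; 0 0 0 -0.049 -0.003 0.002 0.06; 0 0 0 -0.049 0 0.002 0.06; 0 0 0 -0.049 0 0.002 0.06; 0 0 0 -0.049 0 0.002 0.06; 0 0 0 -0.049 0 0.002 0.06; 0 0 0 -0.03 0 0 0.06")

```text
time: 11.2
tool_pos: [0.4806, -0.2414, 0.1299]
ee_rot: [-1.536, -0.003, 1.566]
wrist_force: [-0.3, 0.4, 0.2]
width: 0.06
```

```bash
python3 look.py w10a; python3 look.py w10
```

```text
11.2 [ 0.4806 -0.2414  0.1299] [-1.5364 -0.0027  1.5662] 0.06
11.25 [ 0.4801 -0.2453  0.129 ] [-1.5349e+00  3.0000e-04  1.5629e+00] 0.0602
```

View pics/w10.png

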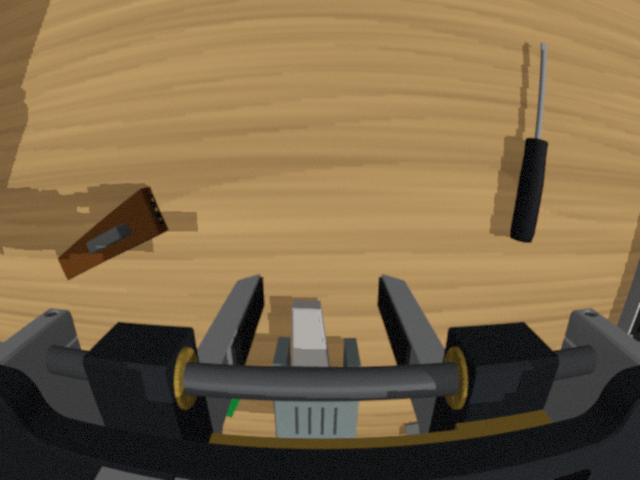

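Run:
```python
import cv2
im=cv2.imread("pics/w10.png")
cv2.imwrite("pics/w10a.png",cv2.resize(im[285:375,265:370],None,fx=6,fy=6,interpolation=cv2.INTER_CUBIC))
```

```text
(no output)
```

View pics/w10a.png

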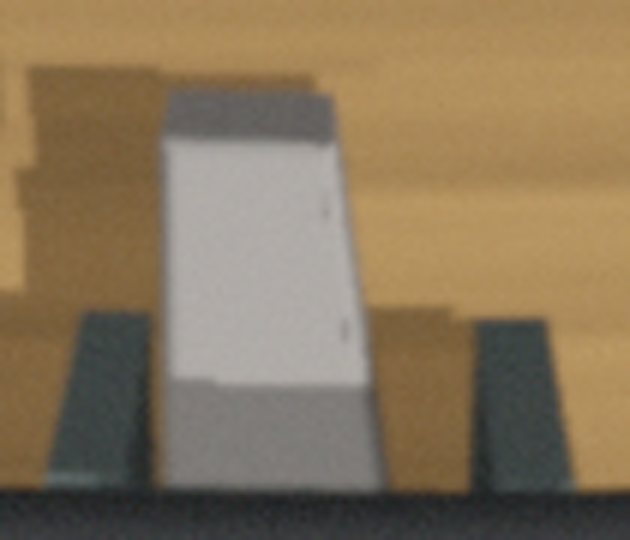

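Run:
```python
from m import *
o,P=pickle.load(open("pics/w10.pkl","rb"))
A=lambda a:np.array(a)/6+[265,285]
for n,p,z in [("straight thin",(165,140),.026),("slant thin",(337,143),.026),("straight mid",(168,480),.026),("slant mid",(383,480),.026),("dock L top front inner",(150,315),.059),("dock R",(477,320),.059),("dock L out",(82,315),.059),("dock R out",(548,320),.059)]:
    print(n,np.round(onz("wrist",A(p),z,P),4))
```

```text
straight thin [ 0.5449 -0.2702]
slant thin [ 0.5454 -0.2445]
straight mid [ 0.605  -0.2719]
slant mid [ 0.605  -0.2376]
dock L top front inner [ 0.557  -0.2703]
dock R [ 0.5581 -0.2254]
dock L out [ 0.5571 -0.2798]
dock R out [ 0.5583 -0.2155]
```

Call:
arm_command(series="-0.036 -0.055 0 0 0 0 0.06; 0 0 0 -0.004 0.01 -0.02 0.06; 0 0 0 -0.004 0.015 -0.025 0.06; 0 0 0 -0.004 0.015 -0.025 0.06; 0 0 0 0 0.01 -0.01 0.06; 0 0 0 0 0 0 0.06; 0 0 0 0 0 0 0.06")

```text
time: 12.0
tool_pos: [0.5588, -0.2449, 0.0653]
ee_rot: [-1.558, -0.015, 1.62]
wrist_force: [0.2, -0.5, 0.1]
width: 0.0598
```

```bash
python3 look.py w11;python3 - <<'E'
import cv2
im=cv2.imread("pics/w11.png")
cv2.imwrite("pics/w11a.png",cv2.resize(im[200:380,200:440],None,fx=3,fy=3,interpolation=cv2.INTER_CUBIC))
E
```

```text
12.0 [ 0.5588 -0.2449  0.0653] [-1.5584 -0.0155  1.6199] 0.0598
```

View pics/w11a.png

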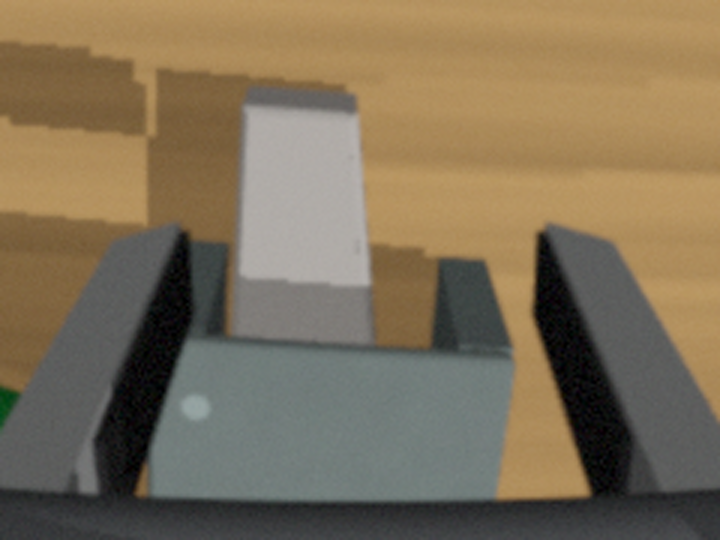

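Run:
```python
from m import *
o,P=pickle.load(open("pics/w11.pkl","rb"))
A=lambda a:np.array(a)/3+[200,200]
for n,p,z in [("straight thin",(243,108),.026),("slant thin",(358,110),.026),("straight mid",(234,330),.026),("slant mid",(374,340),.026),("roof L",(190,340),.059),("roof R",(510,352),.059),("ft L",(186,226),.084),("ft R",(540,226),.084)]:
    print(n,np.round(onz("wrist",A(p),z,P),4))
```

```text
straight thin [ 0.5455 -0.2707]
slant thin [ 0.5448 -0.2451]
straight mid [ 0.5999 -0.2719]
slant mid [ 0.6009 -0.2385]
roof L [ 0.5871 -0.2782]
roof R [ 0.587  -0.2118]
ft L [ 0.5528 -0.2755]
ft R [ 0.5501 -0.2135]
```

Call:
arm_command(series="-0.012 0 0.015 -0.011 0 -0.003 0.06; 0 0 0 0 0 0 0.06; 0 0 0 0 0 0 0.06")

```text
time: 12.35
tool_pos: [0.5618, -0.2571, 0.0677]
ee_rot: [-1.574, 0.003, 1.619]
wrist_force: [0.1, -0.8, 0.2]
width: 0.06
```

Call:
arm_command(series="0 0 0 0 0.02 0 0.06; 0 0 0 0 0.02 0 0.06; 0 0 0 0 0.015 0 0.06; 0 0 0 0 0.005 0 0.06; 0 0 0 0 0 0 0.06")

```text
time: 12.85
tool_pos: [0.5635, -0.2597, 0.0107]
ee_rot: [-1.581, 0.008, 1.617]
wrist_force: [-0.5, 0.7, 0.1]
width: 0.0601
```

Call:
arm_command(series="0.008 0 -0.006 0.002 0.006 0.001 0.06; 0 0 0 0 0.006 0 0.06; 0 0 0 0 0.004 0 0.06; 0 0 0 0 0 0 0.06")

```text
time: 13.25
tool_pos: [0.5639, -0.2584, -0.0043]
ee_rot: [-1.576, 0.003, 1.617]
wrist_force: [0.6, 0.6, 0.8]
width: 0.0604
```

Run:
```python
from h import *
im=robot.snapshot("scene");o=robot.get_obs();print(o["tool_pos"],o["ee_rot"],o["wrist_force"])
cv2.imwrite("pics/s3.png",cv2.resize(im[170:310,170:320],None,fx=4,fy=4,interpolation=cv2.INTER_CUBIC))
```

```text
[ 0.56404809 -0.25845577 -0.00395564] [-1.57634104  0.0034034   1.61720757] [-0.00604116 -0.62532416 -0.25464853]
```

View pics/s3.png

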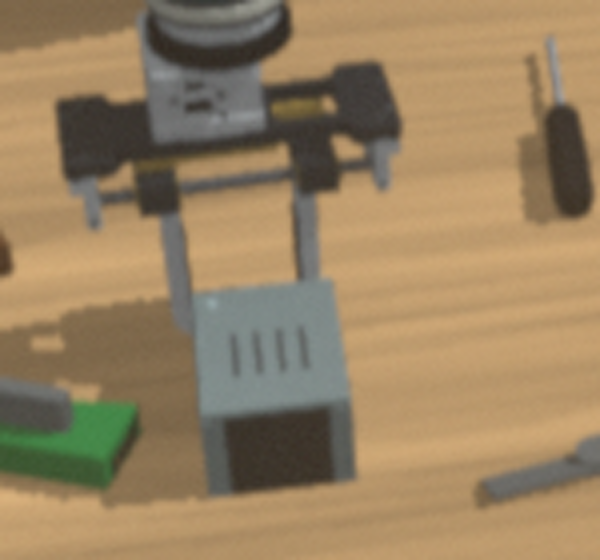

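Call:
arm_command(series="0 0 0 0.001 0.004 0.001 0.06; 0 0 0 0 0.001 0 0.05; 0 0 0 0 0 0 0; 0 0 0 0 0 0 0; 0 0 0 0 0 0 0; 0 0 0 0 0 0 0")

```text
time: 13.9
tool_pos: [0.5635, -0.2578, -0.0085]
ee_rot: [-1.578, 0.004, 1.617]
wrist_force: [-0.8, -0.4, -0.9]
width: 0.0286
```

Call:
arm_command(series="0 0 0 0.0007 0 0.01 0; 0 0 0 0.0014 0 0.02 0; 0 0 0 0.0014 0 0.02 0; 0 0 0 0 0 0 0")

```text
time: 14.3
tool_pos: [0.5119, -0.2566, -0.0084]
ee_rot: [-1.58, 0.005, 1.618]
wrist_force: [-1.0, 0.8, -0.7]
width: 0.0284
```

```bash
python3 look.py w12
```

```text
14.3 [ 0.5119 -0.2566 -0.0084] [-1.5801  0.0052  1.6179] 0.0284
```

View pics/w12.png

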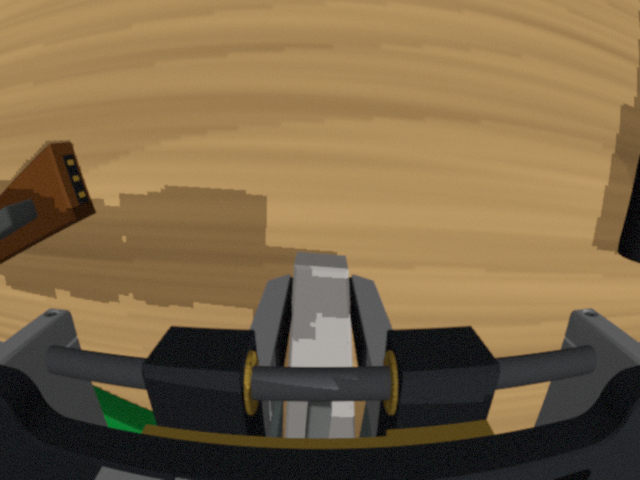

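Call:
arm_command(series="0 0 0 0.001 0 0.015 0; 0 0 0 0.001 0 0.025 0; 0 0 0 0.001 0 0.025 0; 0 0 0 0.001 0 0.02 0; 0 0 0 0 0 0.005 0; 0 0 0 0 0 0 0")

```text
time: 14.95
tool_pos: [0.4252, -0.2579, -0.0085]
ee_rot: [-1.588, 0.008, 1.619]
wrist_force: [0.0, -0.2, -1.0]
width: 0.029
```

Run:
```python
from h import *
im=robot.snapshot("scene");o=robot.get_obs();print(o["tool_pos"],o["ee_rot"],o["wrist_force"],o["width"])
cv2.imwrite("pics/s4.png",cv2.resize(im[130:310,130:340],None,fx=3.5,fy=3.5,interpolation=cv2.INTER_CUBIC)[:600])
```

```text
[ 0.42558971 -0.25787059 -0.00848126] [-1.58769984  0.00783046  1.61944734] [-0.7956979   0.33607146 -0.99174783] 0.0289406816480783
```

View pics/s4.png

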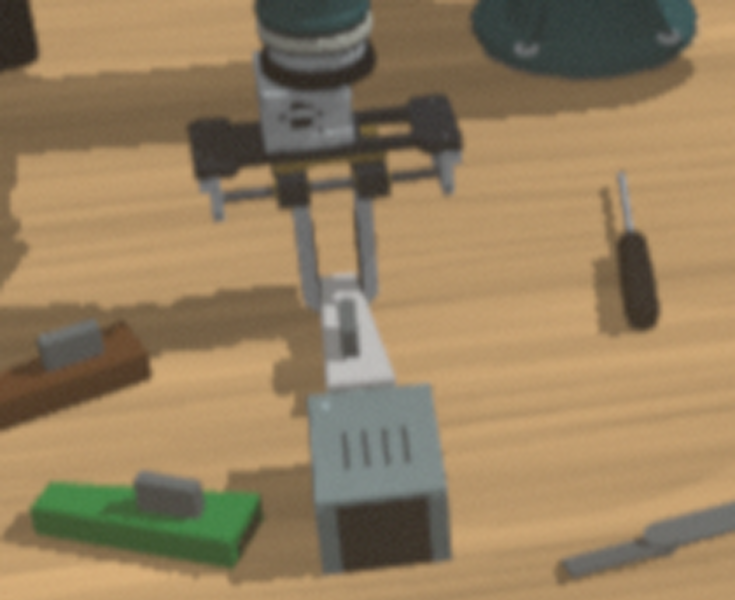

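Call:
arm_command(series="0 0 0 0.001 0 0.012 0; 0 0 0 0 0 0.008 0; 0 0 0 0 0 0 0; 0 0 0 0 0 0 0.06; 0 0 0 0 0 0 0.06; 0 0 0 0 0 0 0.06; 0 0 0 0 0 0 0.06; 0.015 0 0 0 -0.02 0 0.06; 0 0 0 0 -0.03 0 0.06; 0 0 0 0 -0.04 0 0.06; 0 0 0 0 -0.04 0 0.05; 0 0 0 0 -0.01 -0.02 0.05")

```text
time: 16.2
tool_pos: [0.4231, -0.2544, 0.1325]
ee_rot: [-1.566, 0.002, 1.62]
wrist_force: [0.9, -0.9, 1.0]
width: 0.0504
```

```bash
python3 look.py w13a; python3 look.py w13
```

```text
16.2 [ 0.4231 -0.2544  0.1325] [-1.5659  0.0023  1.62  ] 0.0504
16.25 [ 0.4266 -0.2541  0.1324] [-1.5695  0.0022  1.6219] 0.0506
```

View pics/w13.png

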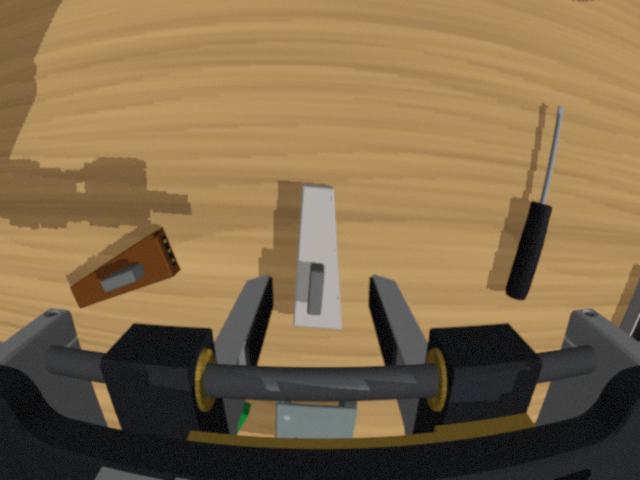

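The docked pack is out, released and clear of the dock: pack at (318,260), dock at (316,420). I'll fit its pose.

Run:
```python
import cv2
im=cv2.imread("pics/w13.png")
cv2.imwrite("pics/w13b.png",cv2.resize(im[175:340,280:355],None,fx=3.6,fy=3.6,interpolation=cv2.INTER_CUBIC))
```

```text
(no output)
```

View pics/w13b.png

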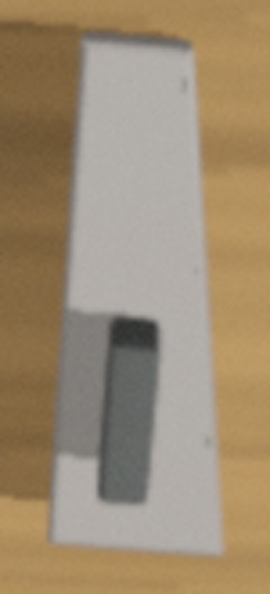

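Run:
```python
from m import *
o,P=pickle.load(open("pics/w13.pkl","rb"))
A=lambda a:np.array(a)/3.6+[280,175]
L,e=fit("wrist",TOP,A([(50,542),(222,552),(193,47),(83,42)]),[.48,-.25,-.03],P);print(L,e.tolist())
L,e=fit("wrist",np.r_[TOP,RID],A([(50,542),(222,552),(193,47),(83,42),(99,498),(148,502),(158,346),(110,346)]),[.48,-.25,-.03],P);print(L,e.tolist())
print("ridge",T(*L,[.02,0,0]))
```

```text
[ 0.45287832 -0.25442006 -0.02947348] [[-0.6, 0.3], [0.8, 1.1], [0.2, 0.0], [-0.4, -1.1]]
[ 0.45264236 -0.25452375 -0.02855608] [[-0.6, 0.1], [0.8, 0.9], [0.1, -0.3], [-0.6, -1.4], [-0.5, 1.0], [-0.0, 1.0], [1.2, 0.2], [-0.3, -1.0]]
ridge [[ 0.47263421 -0.25509479  0.        ]]
```

Call:
arm_command(series="0 0.078 0 0 0 0 0.04; 0 0 0 0 0.015 -0.02 0.04; 0 0 0 0 0.015 -0.02 0.04; 0 0 0 0 0.01 -0.004 0.04; 0 0 0 0 0 0 0.04; 0 0 0 0 0 0 0.04")

```text
time: 16.9
tool_pos: [0.4632, -0.2527, 0.0816]
ee_rot: [-1.552, -0.005, 1.543]
wrist_force: [-0.3, 0.1, 0.3]
width: 0.0398
```

Call:
arm_command(series="-0.018 0 0.004 -0.002 0 -0.009 0.04; 0 0 0 0 0.01 0 0.04; 0 0 0 0 0.015 0 0.04; 0 0 0 0 0 0 0.04; 0 0 0 0 0 0 0.04")

```text
time: 17.4
tool_pos: [0.4718, -0.2562, 0.0572]
ee_rot: [-1.574, 0.002, 1.541]
wrist_force: [0.0, 0.6, -0.2]
width: 0.0396
```

```bash
python3 look.py w14;python3 - <<'E'
import cv2
im=cv2.imread("pics/w14.png")
cv2.imwrite("pics/w14a.png",cv2.resize(im[160:380,220:420],None,fx=2.7,fy=2.7,interpolation=cv2.INTER_CUBIC))
E
```

```text
17.4 [ 0.4718 -0.2562  0.0572] [-1.5742  0.0018  1.5413] 0.0396
```

View pics/w14a.png

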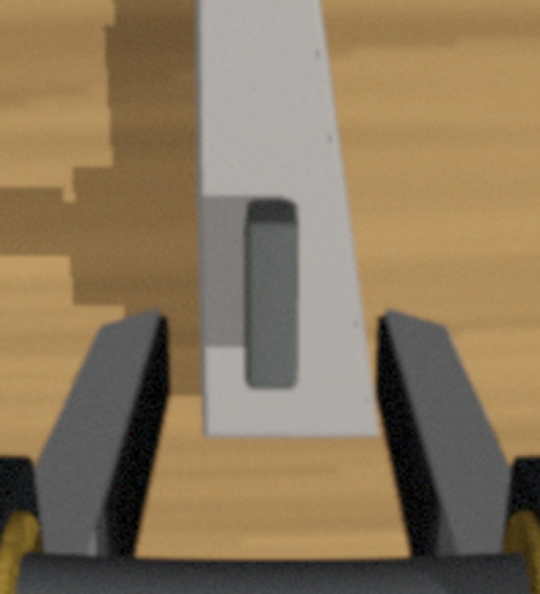

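Well aligned, ridge between the open fingers. Descend the remaining 44 mm.

Call:
arm_command(series="0 0 0 0.0005 0.015 0 0.04; 0 0 0 0 0.015 0 0.04; 0 0 0 0 0.008 0 0.04; 0 0 0 0 0 0 0.04")

```text
time: 17.85
tool_pos: [0.4727, -0.2563, 0.018]
ee_rot: [-1.577, 0.004, 1.541]
wrist_force: [0.2, 0.0, 0.3]
width: 0.0401
```

Call:
arm_command(series="0.006 0 -0.004 0.001 0.004 0 0.04; 0 0 0 0 0.001 0 0.04; 0 0 0 0 0 0 0; 0 0 0 0 0 0 0; 0 0 0 0 0 0 0; 0 0 0 0 0 0 0; 0 0 0 0 0 0 0")

```text
time: 18.55
tool_pos: [0.4738, -0.256, 0.0141]
ee_rot: [-1.573, 0.001, 1.541]
wrist_force: [0.8, -0.2, -1.0]
width: 0.0114
```

Call:
arm_command(series="0 0 0 0 -0.02 0 0; 0 0 0 0 -0.03 0 0; 0 0 0 0 -0.03 0 0; 0 0.075 0 0 -0.015 0 0; 0 0.074 0 0 0 0 0; 0 0 0 0.025 0 -0.001 0; 0 0 0 0.04 0 -0.001 0; 0 0 0 0.045 0 -0.001 0; 0 0 0 0.045 0 -0.001 0; 0 0 0 0.045 0 -0.001 0; 0 0 0 0.045 0 -0.001 0; 0 0 0 0.045 0 -0.001 0")

```text
time: 19.75
tool_pos: [0.5333, 0.0326, 0.1087]
ee_rot: [-1.567, -0.0, 1.373]
wrist_force: [0.4, -0.9, -1.1]
width: 0.0117
```

Call:
arm_command(series="0 -0.018 0 0.04 0 -0.001 0; 0 0 0 0.04 0 -0.001 0; 0 0 0 0.035 0 -0.001 0; 0 0 0 0.02 0 0 0; 0 0 0 0.005 0 0 0; 0 0 0 0 0 0 0; 0 0 0 0 0 0 0")

```text
time: 20.45
tool_pos: [0.56, 0.1806, 0.1053]
ee_rot: [-1.562, 0.001, 1.4]
wrist_force: [0.3, 0.1, -1.8]
width: 0.0118
```

```bash
python3 look.py w15;python3 - <<'E'
import cv2
im=cv2.imread("pics/w15.png")
cv2.imwrite("pics/w15a.png",cv2.resize(im[130:380,205:505],None,fx=2.4,fy=2.4,interpolation=cv2.INTER_CUBIC))
from m import *
print(fr(robot.get_obs()["tool_pos"]))
E
```

```text
20.45 [0.56   0.1806 0.1053] [-1.5616e+00  1.2000e-03  1.4001e+00] 0.0118
[519.2 276.6]
```

View pics/w15a.png

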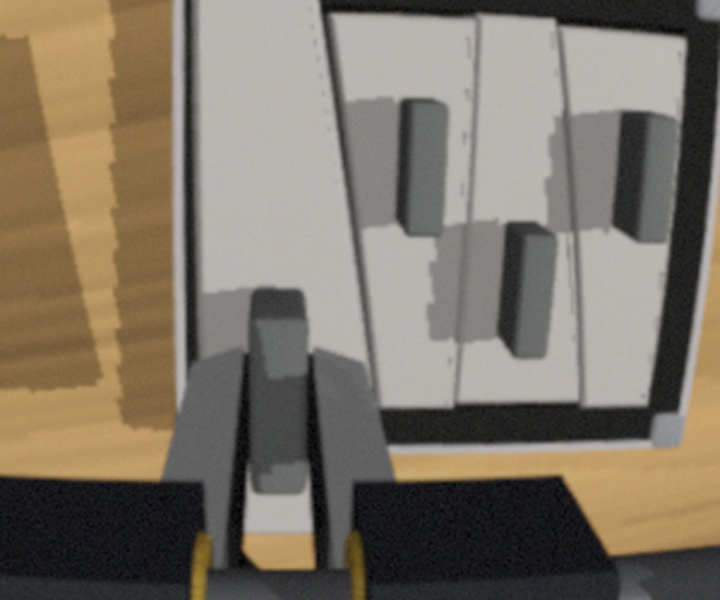

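Run:
```python
import cv2
im=cv2.imread("pics/w15.png")
cv2.imwrite("pics/w15b.png",cv2.resize(im[80:310,255:505],None,fx=2.6,fy=2.6,interpolation=cv2.INTER_CUBIC))
```

```text
(no output)
```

View pics/w15b.png

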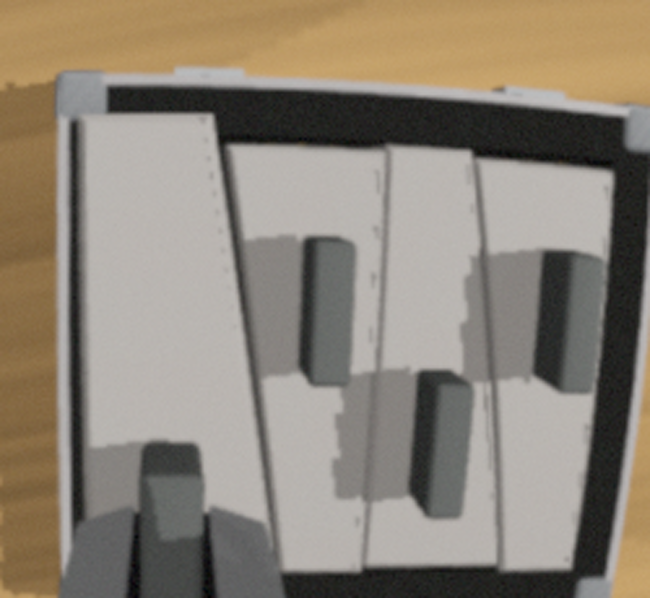

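Run:
```python
from m import *
o,P=pickle.load(open("pics/w15.pkl","rb"))
A=lambda a:np.array(a)/2.6+[255,80]
for n,p,z in [("case TL",(57,76),.024),("case left outer mid",(60,400),.024),("case left lower",(66,540),.024),("case innertop",(300,92),.024),("case outertop",(300,82),.024),
 ("c slant thick",(228,147),.03),("c straight thick",(385,151),.03),("c slant thin",(283,570),.03),("c straight thin",(361,570),.03),("b straight thin",(388,148),.03),("b thick str",(364,566),.03),("b thick slant",(498,565),.03),("a thick slant",(474,160),.03),("a thick str",(612,171),.03),("a thin str",(572,569),.03),
 ("held str thin",(79,115),.117),("held slant thin",(213,114),.117),("held str mid",(90,430),.117),("held slant mid",(265,515),.117)]:
    print(n,fr(onz("wrist",A(p),z,P)))
```

```text
case TL [417. 244.]
case left outer mid [513.6 244.2]
case left lower [559.  244.9]
case innertop [421.1 314.3]
case outertop [418.1 314.3]
c slant thick [438.  293.2]
c straight thick [437.6 338.5]
c slant thin [566.2 313.1]
c straight thin [566.4 338. ]
b straight thin [436.7 339.4]
b thick str [565.1 338.9]
b thick slant [565.7 383.9]
a thick slant [438.8 365.6]
a thick str [438.8 411. ]
a thin str [568. 411.]
held str thin [434.  259.3]
held slant thin [433.8 285.2]
held str mid [497.2 261.1]
held slant mid [515.4 297.4]
```

Call:
arm_command(series="-0.01 0.012 0 0.004 0 -0.003 0; 0 0 0 0 0.015 0 0; 0 0 0 0 0.02 0 0; 0 0 0 0 0.01 0 0; 0 0 0 0 0 0 0")

```text
time: 21.0
tool_pos: [0.5641, 0.1794, 0.0573]
ee_rot: [-1.573, 0.002, 1.38]
wrist_force: [0.1, -0.1, -2.3]
width: 0.0117
```

```bash
python3 look.py w16;python3 - <<'E'
import cv2
im=cv2.imread("pics/w16.png")
cv2.imwrite("pics/w16a.png",cv2.resize(im[80:310,215:445],None,fx=2.6,fy=2.6,interpolation=cv2.INTER_CUBIC))
from m import *
print(fr(robot.get_obs()["tool_pos"]))
E
```

```text
21.0 [0.5641 0.1794 0.0573] [-1.5731  0.0022  1.3802] 0.0117
[523.7 276.6]
```

View pics/w16a.png

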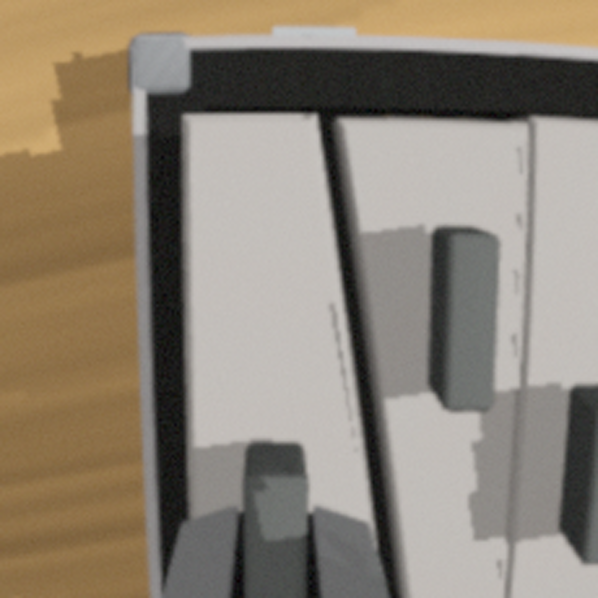

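Run:
```python
from m import *
o,P=pickle.load(open("pics/w16.pkl","rb"))
A=lambda a:np.array(a)/2.6+[215,80]
for n,p,z in [("case TL",(131,37),.024),("case left outer mid",(140,300),.024),("case left lower",(152,540),.024),("case outertop",(300,40),.024),
 ("c slant thick",(340,122),.03),("c slant lower",(405,580),.03),("c straight thick",(527,124),.03),("c str low",(507,580),.03),
 ("held str thin",(184,116),.069),("held slant thin",(319,114),.069),("held str mid",(188,500),.069),("held slant mid",(370,500),.069)]:
    print(n,fr(onz("wrist",A(p),z,P)))
```

```text
case TL [416.1 244.1]
case left outer mid [480.6 244.7]
case left lower [543.9 244.7]
case outertop [418.  284.5]
c slant thick [438.2 293.4]
c slant lower [553.5 310.8]
c straight thick [437.8 338.1]
c str low [554.4 338.1]
held str thin [438.1 260.8]
held slant thin [438.2 286.8]
held str mid [516.2 259.3]
held slant mid [516.6 297.2]
```

Call:
arm_command(series="0 -0.018 0 0.0055 0 0.001 0; 0 0 0 0 0 0 0; 0 0 0 0 0 0 0")

```text
time: 21.35
tool_pos: [0.5656, 0.1856, 0.0597]
ee_rot: [-1.576, 0.001, 1.399]
wrist_force: [0.6, 0.4, -2.1]
width: 0.0116
```

```bash
python3 look.py w17;python3 - <<'E'
import cv2
im=cv2.imread("pics/w17.png")
cv2.imwrite("pics/w17a.png",cv2.resize(im[80:310,215:445],None,fx=2.6,fy=2.6,interpolation=cv2.INTER_CUBIC))
from m import *
print(fr(robot.get_obs()["tool_pos"]))
E
```

```text
21.35 [0.5656 0.1856 0.0597] [-1.5764e+00  8.0000e-04  1.3995e+00] 0.0116
[523.9 282.9]
```

View pics/w17a.png

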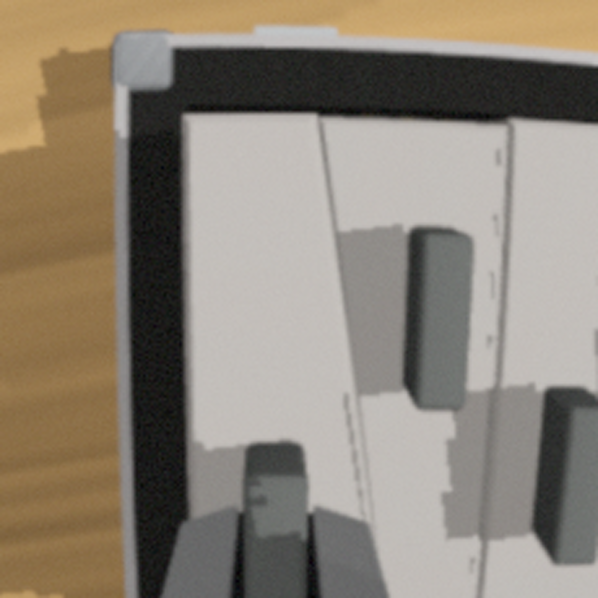

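Run:
```python
from m import *
o,P=pickle.load(open("pics/w17.pkl","rb"))
A=lambda a:np.array(a)/2.6+[215,80]
for n,p,z in [("c slant thick",(322,122),.03),("c slant lower",(375,540),.03),("c straight thick",(508,124),.03),
 ("held str thin",(184,116),.0716),("held slant thin",(319,114),.0716),("held str mid",(188,500),.0716),("held slant mid",(371,510),.0716)]:
    print(n,fr(onz("wrist",A(p),z,P)))
```

```text
c slant thick [438.4 294.1]
c slant lower [543.  309.7]
c straight thick [437.3 338.7]
held str thin [438.8 265.6]
held slant thin [438.4 291.5]
held str mid [516.8 265.5]
held slant mid [518.7 303.7]
```

Call:
arm_command(series="0.004 0 0 -0.001 0.006 0.002 0; 0 0 0 0 0.008 0 0; 0 0 0 0 0.005 0 0; 0 0 0 0 0 0 0")

```text
time: 21.8
tool_pos: [0.5638, 0.1852, 0.04]
ee_rot: [-1.574, 0.0, 1.4]
wrist_force: [-1.1, 0.9, -1.5]
width: 0.0117
```

```bash
python3 -c "
from m import *
o=robot.get_obs();print(fr(o['tool_pos']))"
```

```text
[522.1 282.1]
```

Call:
arm_command(series="0 0 0 0 0.006 0.0005 0; 0 0 0 0 0.006 0 0; 0 0 0 0 0.004 0 0; 0 0 0 0 0 0 0")

```text
time: 22.2
tool_pos: [0.5629, 0.1851, 0.0218]
ee_rot: [-1.572, 0.001, 1.4]
wrist_force: [-0.4, -0.3, -2.5]
width: 0.0117
```

```bash
python3 look.py w18;python3 - <<'E'
import cv2
im=cv2.imread("pics/w18.png")
cv2.imwrite("pics/w18a.png",cv2.resize(im[80:310,215:445],None,fx=2.6,fy=2.6,interpolation=cv2.INTER_CUBIC))
from m import *
print(fr(robot.get_obs()["tool_pos"]))
E
```

```text
22.2 [0.5629 0.1851 0.0218] [-1.5725e+00  6.0000e-04  1.3996e+00] 0.0117
[521.4 281.9]
```

View pics/w18a.png

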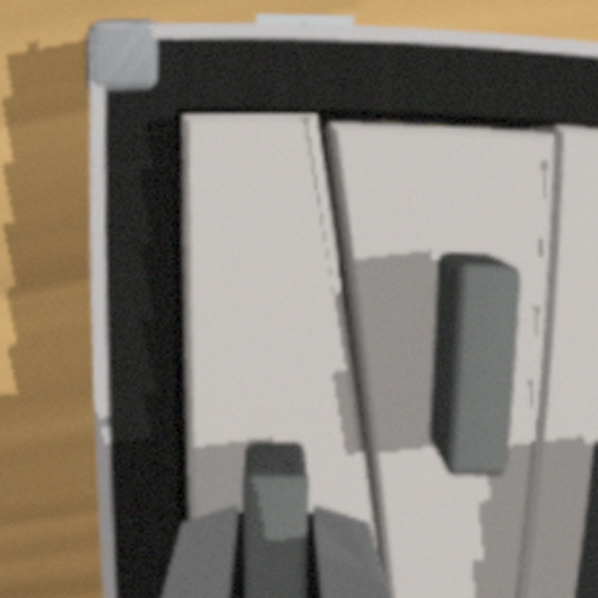

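Call:
arm_command(series="0 0 0 0 0.002 0 0; 0 0 0 0 0.002 0 0; 0 0 0 0.001 0.001 0 0; 0 0 0 0 0.001 0 0")

```text
time: 22.65
tool_pos: [0.5641, 0.1857, 0.018]
ee_rot: [-1.575, 0.001, 1.4]
wrist_force: [-3.3, -0.3, 5.0]
width: 0.0117
```

Floor contact (+5 N). Release, lift and look.

Call:
arm_command(series="0 0 0 0 0 0 0.03; 0 0 0 0 0 0 0.03; 0 0 0 0 0 0 0.03; 0 0 0 0 -0.02 0 0.03; 0 0 0 0 -0.04 0 0.03; 0 0 0 0 -0.04 0 0.03; 0 0 0 0.01 -0.03 0.03 0.06; 0 0 0 0.02 0 0.03 0.06; 0 0 0 0 0 0 0.06")

```text
time: 23.55
tool_pos: [0.5095, 0.2275, 0.1523]
ee_rot: [-1.576, -0.003, 1.397]
wrist_force: [-0.4, -0.4, 0.8]
width: 0.0509
```

```bash
python3 look.py w19;python3 - <<'E'
import cv2
from h import *
im=cv2.imread("pics/w19.png")
cv2.imwrite("pics/w19a.png",cv2.resize(im[150:360,190:470],None,fx=2.7,fy=2.7,interpolation=cv2.INTER_CUBIC))
im=robot.snapshot("scene")
cv2.imwrite("pics/s5.png",cv2.resize(im[140:320,100:500],None,fx=2,fy=2,interpolation=cv2.INTER_CUBIC))
E
```

```text
23.55 [0.5095 0.2275 0.1523] [-1.5758 -0.0032  1.3971] 0.0509
```

View pics/w19a.png

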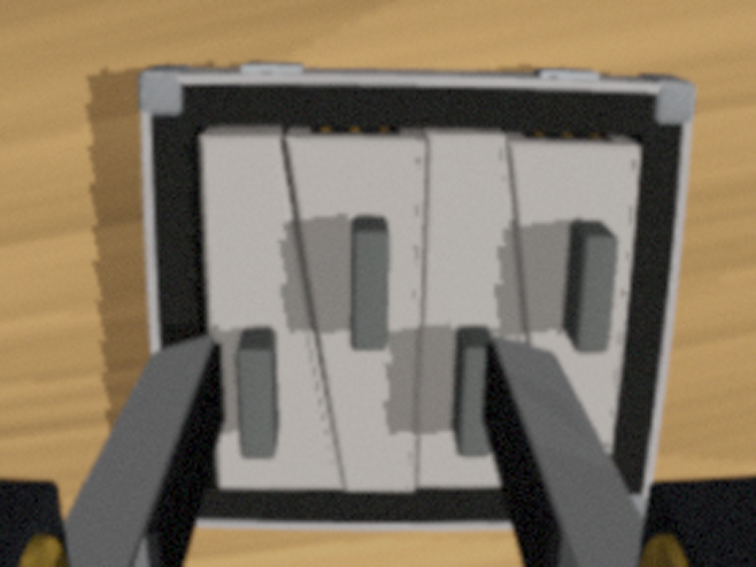

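View pics/s5.png

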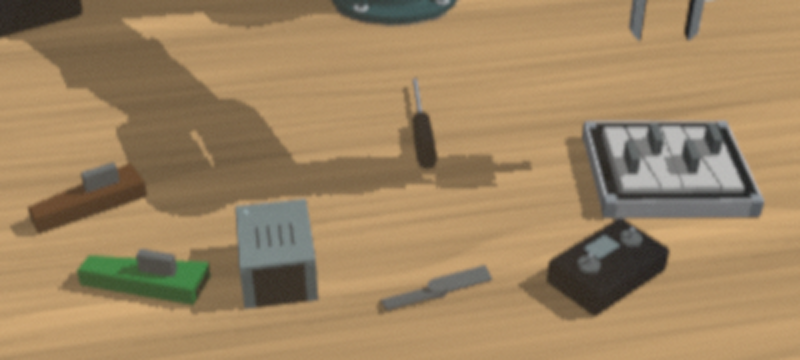

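All four packs lie flat and alternate head to tail, ridges up, and the gripper is clear of everything. The bystanders and both look-alikes look undisturbed.

```bash
python3 -c "
from bench import robot
o=robot.get_obs();print(o['time'],o['tool_pos'],o['wrist_force'],o['qvel'].round(3));print(robot.close_job())"
```

```text
23.65 [0.51155622 0.2253508  0.15187968] [ 0.36148311 -0.5278134  -0.09333906] [-0.023  0.028  0.012 -0.004 -0.    -0.001]
the job is handed in; nothing more can be done
None
```

The job is done and handed in at 23.65 s of the 67 s allowed, with no verdict reported back.

- **Loose pack:** I packed it beside packed_b, with its thick end to -x.
- **Docked pack:** I pulled it out by its thin end and let go of it on the table, about 70 mm clear of the dock. I then picked it up again by its ridge and packed it in the last slot, thick end to +x.

**Last checks:** the wrist and scene pictures show all four packs flat in the tray, ridges up, alternately head to tail. Neighbouring packs have about 1–2 mm between them, and the last one has about 5 mm to the -y wall. The radio, propeller, screwdriver and both look-alikes appear undisturbed in those pictures. Wrist force readings stayed under about 8 N, and the gripper was clear of everything at hand-in.

**What failed or disagreed:**
- **First grasp:** the first attempt on the loose pack's ridge closed on nothing. The real fingertips sit about 19 mm above the reported TCP, so I went lower and it held, without disturbing anything.
- **Camera offset:** wrist-camera measurements were 1.5–2 mm off sideways from the tool reading, so I placed both packs by what the pictures showed.

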